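# Lay down the marver pads and put the set away

### The job

The marver pads stand on edge on the bench. First tip every one of them over with a light push, so that all lie on the bench on their red felt backs with the dark graphite faces up. Then lay them flat beside each other in the open drawer, still felt down, put the small wooden clamp in the drawer with them (at any time), and push the drawer fully home without slamming it. Do not disturb the loose orange frit jar with the red lid.

Things in the scene. Friction and masses are not known exactly. Their poses are not given: they have to be found in the camera images.
- pad_a: marver pad A (may be absent; two or three are there): slab 100 x 56 x 18 mm, 0.18 kg, one broad face dark graphite with 4 small brass screws, the other red felt. Origin at its centre; +x points out of the graphite face, y along the 100 mm, z along the 56 mm. Starts standing on a long 18 mm edge (x level, centre 28 mm up); lying on its felt, x is up and the centre 9 mm up.
- pad_b: marver pad B (may be absent; two or three are there): slab 100 x 56 x 18 mm, 0.18 kg, one broad face dark graphite with 4 small brass screws, the other red felt. Origin at its centre; +x points out of the graphite face, y along the 100 mm, z along the 56 mm. Starts standing on a long 18 mm edge (x level, centre 28 mm up); lying on its felt, x is up and the centre 9 mm up.
- pad_c: marver pad C (may be absent; two or three are there): slab 100 x 56 x 18 mm, 0.18 kg, one broad face dark graphite with 4 small brass screws, the other red felt. Origin at its centre; +x points out of the graphite face, y along the 100 mm, z along the 56 mm. Starts standing on a long 18 mm edge (x level, centre 28 mm up); lying on its felt, x is up and the centre 9 mm up.
- press_clamp: little wooden hand clamp: two parallel bars 70 x 20 x 12 mm, one above the other (0 to 12 and 26 to 39 mm high), with a round knob on top, 51 mm high in all, 0.07 kg, loose on the bench. Origin: centre of its underside. z up; the bars' 70 mm length lies along (0.34, 0.94, 0) of its own axes, their 20 mm width along (0.94, -0.34, 0), across which it can be gripped.
- frit_orange: loose glass jar of orange frit with a red lid, 58 mm in diameter, 79 mm high, a bystander to be left alone; origin at the centre of its underside
- drawer_floor (a point): centre of the drawer's inner floor, 18 mm above the bench, moves with it. x points into the cabinet (the way it closes), y across, z up. Inside 160 (x) by 360 mm (y); walls 6 mm thick, 45 high; front panel 64 high, its outer face 100 mm towards -x. The fixed brown wooden cabinet, 400 mm wide, top 95 mm above the bench, covers what is pushed in.
- drawer_handle (a point): middle of the drawer's steel bar handle (130 mm long along the drawer's y, 11 mm thick), 35 mm in front of the drawer's front panel, 53 mm above the bench; moves with the drawer
- kit_drawer (a joint): how far the drawer is pulled out (m): 0 is fully home against its stop, 0.18 fully out; it opens along -x of drawer_floor, stays where it is left, and needs about 3 N to slide
Things that resemble listed ones, but are neither listed nor needed, are in the scene too. What is shaped like the pad_a but green is not meant. Of the things that look like the press_clamp, take the one that is farthest to the robot's left at the start.

How it is judged:
By the outcome, as a careful person would: the job done as asked, in the order asked, and still so for the second after the job is handed in, with the robot touching nothing.
Of pad_a, pad_b, pad_c only 2 to 3 are there at a start; the rules pass over those that are not, and their reading is None.
At some moment in a run one of press_clamp may be knocked a few centimetres aside while the robot is not near it.
Once in a run the grip may slacken for a moment while it holds something.
It also fails if it takes over 210 s, if anything falls off the work surface, if the arm or the gripper's body presses on something with over 40 N, if the wrist force passes 120 N, or if a joint passes its speed limit or range.

### The arm

A 6-joint arm with a two-finger parallel gripper is mounted at the origin on the work surface; the furniture and walls round the work are solid. World frame = base frame: x ahead of the robot, y to its left, z up, the work surface at z = 0. Lengths are in mm, angles in degrees, forces in N, time in s.
With the tool pointing down it reaches from about 250 to 800 mm from the base axis. Payload 8.5 kg.
Tool frame: the origin (TCP) lies between the finger pads; the fingertips stand 8 mm ahead of it and the grasp point (between the pads) lies 11 mm behind it (ctrl.tip_reach is the distance from the TCP to the fingertips, in mm); z points along the fingers, y is the line along which they close (so a half turn about z gives the same grasp; the last joint's range is limited). The gripper opens to 85 mm and grips with 20 to 120 N. Pads are 22 mm wide; open, the fingers measure 114 mm over their backs; the gripper's body (76 mm by 85 mm) begins 54 mm behind the grasp point. The pads swing forward as they close: fully open they stand 13 mm farther back than shut.
Start: joints at [-64.458, 13.648, -0.773, 75.585, 0, 90], TCP at [226.349, -473.651, 239.276] pointing down, gripper open.
Joint ranges: [-152.45, 152.45], [-59.26, 108.67], [-65.41, 83.53], [-104.44, 129.93], [-82.83, 76.93], [-180, 180]. Speed limits (degrees/s): [127.2, 127.2, 159.86, 180, 180, 180].

### API

Orientations are given as a 3x3 rotation matrix whose columns are the frame's x, y, z axes.
In Python, from workcell import ctrl, cams gives the robot as it stands.
- The arm moves only by the tool send_rows, never from a script. Its argument "targets" is a list of rows, each a list of 2 entries, a list of its own where there are three numbers: the shift along the tool's x, y, z scaled (see below), then the turn, a rotation vector about the tool's x, y, z scaled (see below). A call has 1 to 20 rows; each row is the pose to reach, as a shift and turn from the pose commanded when the call began, along the tool's axes at that moment; what a row does not reach only later rows make up. The controller multiplies each number of a shift by 0.25 m and each number of a turn by 0.5 rad. A row lasts 1/12 s, in which the tool goes at most 41.7 mm and 7.16 degrees, less where a joint would pass 70% of its speed; a pose out of reach is approached as far as the arm can. A call with a number of a shift or a turn outside -1 to 1 is refused whole. A call with a gripper value outside its range is refused whole. "gripper" is the closure, from 0 (fully open) to 1 (shut), set as the call begins (left out, the last holds). The fingers move at their own pace and stop on an object; "squeeze" is the grip in N (left out, the last holds). Time passes only in rows, so rows that repeat a pose let the fingers close. It gives the time, the measured TCP pose, the force, the opening and the grip force at its end, in the units of the state.
- ctrl.get_obs(): the state, without advancing time (a new reading comes with each control period).
- cams.read_camera(name): name is "scene" or "top" or "wrist"; returns (picture, depth): 400x640x3 uint8, blue, green, red; 400x640 float32, mm along the optical axis (not along the pixel's ray), 0 where there is no reading.
- cams.get_calibration(name): a dict with "vertical_fov" (degrees; the focal length in pixels is half the picture's height over the tangent of half this angle, whatever the lens; pixels are square), "cx", "cy" (the principal point, pixels), "xyz" and "orientation" of the camera in the world. Camera axes: x right, y up, looking along -z (the intrinsics and any distortion apply to the point x, -y, -z); pixel columns grow to the right and rows downward; lengths in mm; the calibration is good to about 2 mm. The wrist camera is an equidistant fisheye: a pixel r from the principal point sees the ray r / f radians off the axis. A picture is of the moment at which its call begins: read the wrist's pose just before it. get_calibration takes no time and is no camera call; for the wrist camera it gives the pose at the moment of the call.
- ctrl.close_job(): hands the job in; it is judged then, once.
The state is a dict: "time": time; "joint_positions": joint angles; "qd": joint speeds; "effort": joint torques, N m; "tcp_pos": TCP position; "eef_rot": TCP orientation; "wrist_force": force on the tool from outside, world axes, zero at the start; "wrist_torque": the same for the moment, N m; "gripper_width": opening from 0.0 (shut) to 1.0 (fully open); "grasp_force": force on a finger pad.
Only numpy, scipy, OpenCV 4.12 (cv2) and the standard library are available. Lean on these libraries where they do the work, as an engineer would, in place of code of your own. Each camera call takes 0.05 s, during which the arm holds its last target. There are 200 camera calls.

## Working session

There is one attempt and no reset: what is moved stays moved. The work goes in short steps, Python scripts to look and compute and a tool call to move; the robot and the scene stay as the last step left them, time stands still between calls to the robot, and variables do not carry over. Pictures are saved under pics/ and viewed, at most 14 in all, crops included, and the job is handed in when it is done.

Besides the shell and the picture viewer there is one more tool, called after "Request:" as name([rows], argument=value, ...), one row to a line, values as JSON. send_rows: Moves the arm, as the interface text tells. Its arguments: {"type":"object","properties":{"targets":{"type":"array"},"gripper":{"type":"number"},"squeeze":{"type":"number"}},"required":["targets"]}

```bash
mkdir -p pics; ls
cat > h.py <<'E'
import numpy as np, cv2
from workcell import ctrl, cams
def grab(n):
    c=cams.get_calibration(n); im,d=cams.read_camera(n); return im,d,c
def world(n,c,d,us,vs):
    us=np.asarray(us,float);vs=np.asarray(vs,float)
    f=200/np.tan(np.radians(c["vertical_fov"])/2)
    x=us-c["cx"];y=vs-c["cy"]
    if n=="wrist":
        r=np.hypot(x,y)+1e-9;t=r/f;k=np.tan(t)/r;x=x*k;y=y*k
    else: x=x/f;y=y/f
    z=d[vs.astype(int),us.astype(int)]
    p=np.stack([x*z,-y*z,-z],-1)
    return p@np.array(c["orientation"]).T+np.array(c["xyz"])
def cloud(n,c,d):
    v,u=np.mgrid[0:400,0:640]
    return world(n,c,d,u.ravel(),v.ravel()).reshape(400,640,3)
E
python3 - <<'E'
from h import *
for n in("top","scene"):
    im,d,c=grab(n); cv2.imwrite(f"pics/{n}0.png",im); np.savez(f"{n}0.npz",im=im,d=d); print(n,c)
print(ctrl.get_obs())
E
```

```text
pics
top {'vertical_fov': 45.845203138008934, 'cx': 321.8303128702561, 'cy': 204.72046992256352, 'xyz': array([ 474.65706602,   52.87807379, 1249.83394043]), 'orientation': array([[-0.01891845,  0.99859397, -0.04951941],
       [-0.99962223, -0.01790383,  0.02085327],
       [ 0.01993736,  0.04989521,  0.99855544]])}
scene {'vertical_fov': 42.84405318087374, 'cx': 324.018446829494, 'cy': 201.37193049458998, 'xyz': array([-245.13726156,  633.49055385,  765.21439891]), 'orientation': array([[-0.60485185,  0.4679967 , -0.64430841],
       [-0.79611795, -0.33634484,  0.503059  ],
       [ 0.01872014,  0.81722166,  0.57601937]])}
{'time': 0.1, 'joint_positions': array([-6.44573511e+01,  1.36757055e+01, -8.11697107e-01,  7.55860330e+01,
       -1.47012071e-03,  9.00018670e+01]), 'qd': array([-0.02260919, -0.07990409,  0.13074671, -0.06372471,  0.03244893,
       -0.09345973]), 'effort': array([ 1.58087867e-03, -5.39718497e+01,  3.47000563e+01,  1.33818795e-02,
        8.14540022e-05, -1.58083083e-05]), 'tcp_pos': array([ 226.20249872, -473.35412073,  238.7613562 ]), 'eef_rot': array([[ 9.02278613e-01,  4.31153074e-01, -5.75794962e-04],
       [ 4.31153458e-01, -9.02277886e-01,  1.14536322e-03],
       [-2.57001890e-05, -1.28169272e-03, -9.99999178e-01]]), 'wrist_force': array([ 0.39958891,  0.19605477, -0.87847345]), 'wrist_torque': array([ 0.00287537,  0.01533377, -0.04317591]), 'grasp_force': 0.0, 'gripper_width': 0.9982305606147556}
```

View pics/top0.png

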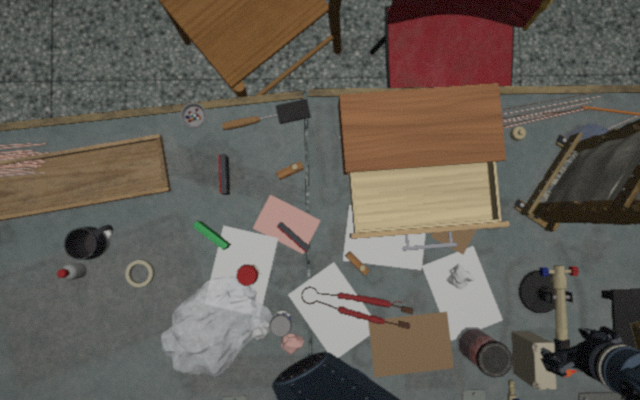

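View pics/scene0.png

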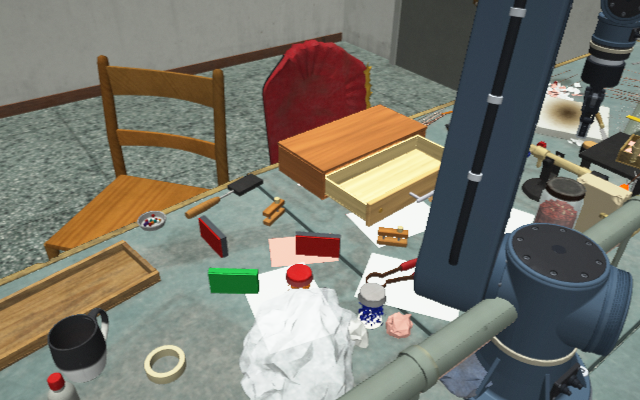

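The top view shows two pads standing, at (223,174) and (293,236). The green decoy is at (211,235), the jar's red lid at (247,274), and the drawer at (425,197) is open. There are two clamp-like things, at (290,171) and (356,263). The one at (290,171) is farther left (+y), so it is the one meant. I'll confirm this in an enlarged crop and measure.

Run:
```python
from h import *
z=np.load("top0.npz");im,d=z["im"],z["d"];c=cams.get_calibration("top")
P=cloud("top",c,d)
def rep(n,b,lo,hi):
    u0,v0,u1,v1=b;q=P[v0:v1,u0:u1].reshape(-1,3);q=q[(q[:,2]>lo)&(q[:,2]<hi)]
    r=cv2.minAreaRect(q[:,:2].astype(np.float32)); print(n,len(q),np.round(q.mean(0)),[np.round(x,1) for x in r],np.round(cv2.boxPoints(r)).tolist())
rep("A",(210,145,240,200),40,70)
rep("B",(268,212,318,258),40,70)
rep("green",(188,212,235,254),40,70)
rep("clampL",(270,155,309,185),15,70)
rep("clampL knob",(270,155,309,185),42,70)
rep("clampR",(338,245,375,280),15,70)
rep("jar",(232,258,262,290),60,95)
rep("blue jar",(265,305,297,340),40,120)
rep("paddle",(215,95,312,135),5,60)
rep("cab",(335,80,510,180),85,110)
rep("front",(345,215,515,245),57,75)
rep("handle",(395,225,470,258),40,58)
rep("floor",(355,165,500,230),10,25)
print(np.round(P[300:301,130:131]),"bench z",np.round([P[290,190,2],P[200,320,2],P[140,260,2]]))
a=cv2.resize(im[140:280,185:385],None,fx=4,fy=4,interpolation=cv2.INTER_CUBIC);cv2.imwrite("pics/crop0.png",a)
```

```text
A 316 [618. 278.  55.] [array([618.4, 279.5]), array([100. ,  19.2]), np.float64(1.1)] [[568.0, 288.0], [569.0, 269.0], [669.0, 271.0], [668.0, 290.0]]
B 287 [456. 104.  55.] [array([455.7, 103.8]), array([98.8, 18. ]), np.float64(47.6)] [[416.0, 73.0], [429.0, 61.0], [496.0, 134.0], [482.0, 146.0]]
green 317 [463. 310.  55.] [array([463.1, 311.6]), array([100.2,  18.4]), np.float64(51.5)] [[425.0, 278.0], [439.0, 267.0], [501.0, 345.0], [487.0, 357.0]]
clampL 221 [627. 110.  39.] [array([627.6, 110.2]), array([20.9, 69.1]), np.float64(22.7)] [[605.0, 138.0], [631.0, 74.0], [651.0, 82.0], [624.0, 146.0]]
clampL knob 27 [633.  96.  49.] [array([636.8,  94.6]), array([13.2, 20. ]), np.float64(63.1)] [[625.0, 93.0], [643.0, 84.0], [649.0, 96.0], [631.0, 105.0]]
clampR 213 [384. -59.  39.] [array([384.2, -59.5]), array([69. , 18.2]), np.float64(43.9)] [[353.0, -77.0], [366.0, -90.0], [415.0, -42.0], [403.0, -29.0]]
jar 460 [360. 221.  76.] [array([355.7, 221.3]), array([54.3, 69.8]), np.float64(72.1)] [[314.0, 206.0], [381.0, 185.0], [397.0, 236.0], [331.0, 258.0]]
blue jar 403 [241. 136
[... 290 characters left out ...]

cab 12546 [ 720. -222.   94.] [array([ 721.3, -223.8]), array([197.1, 400.6]), np.float64(3.3)] [[611.0, -30.0], [635.0, -429.0], [831.0, -418.0], [808.0, -18.0]]
front 461 [ 474. -228.   62.] [array([ 466.3, -232. ]), array([381.9,  73.2]), np.float64(88.9)] [[426.0, -422.0], [499.0, -424.0], [506.0, -42.0], [433.0, -40.0]]
handle 240 [ 431. -241.   55.] [array([ 449.4, -240.9]), array([ 60.4, 140.5]), np.float64(3.4)] [[415.0, -173.0], [423.0, -313.0], [484.0, -309.0], [475.0, -169.0]]
floor 7736 [ 554. -236.   17.] [array([ 555.7, -236.5]), array([152.5, 358.4]), np.float64(3.4)] [[469.0, -62.0], [490.0, -420.0], [642.0, -411.0], [621.0, -53.0]]
[[[297. 531.  -2.]]] bench z [ 2. -5. -1.]
```

View pics/crop0.png

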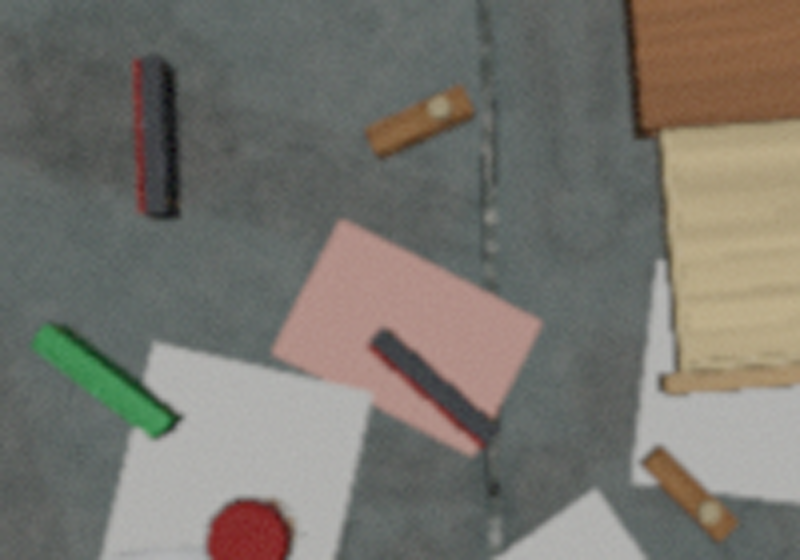

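The crop confirms the clamp at (290,171): twin bars with a knob, the leftmost of the two. Pad A's felt faces +y, and pad B's felt faces (-x,+y). Next I'll write a move helper.

```bash
cat >> h.py <<'E'
from scipy.spatial.transform import Rotation as Ro
def goal(x,y,z,head):
    """row to reach TCP (x,y,z), tool down, tool y at heading head deg"""
    o=ctrl.get_obs();R=np.array(o["eef_rot"]);h=np.radians(head)
    ty=np.array([np.cos(h),np.sin(h),0]);tz=np.array([0,0,-1.]);G=np.stack([np.cross(ty,tz),ty,tz],1)
    dv=np.array([x,y,z])-o["tcp_pos"];s=R.T@dv/250;r=Ro.from_matrix(R.T@G).as_rotvec()/.5
    print("row",np.round(s,3).tolist(),np.round(r,3).tolist(),"n>=",round(max(np.linalg.norm(dv)/41.7,np.degrees(np.linalg.norm(r)*.5)/7.16),1),"t",o["time"],"F",np.round(o["wrist_force"],1),"tcp",np.round(o["tcp_pos"],1),"w",o["gripper_width"],"g",o["grasp_force"])
E
python3 - <<'E'
from h import *
goal(618,235,160,90)
goal(570,-230,200,-40)
print(ctrl.tip_reach)
E
```

```text
row [2.636, -1.88, 0.317] [-0.001, -0.003, -5.392] n>= 21.6 t 0.1 F [ 0.4  0.2 -0.9] tcp [ 226.2 -473.4  238.8] w 0.9982305606147556 g 0.0
row [1.661, -0.285, 0.155] [-0.003, -0.0, -0.854] n>= 10.1 t 0.1 F [ 0.4  0.2 -0.9] tcp [ 226.2 -473.4  238.8] w 0.9982305606147556 g 0.0
8.0
```

Request:
send_rows([
  [[0.95, -0.2, 0.1], [0, 0, -1]],
  [[0.95, -0.2, 0.1], [0, 0, -1]],
  [[0.95, -0.2, 0.1], [0, 0, -1]],
  [[0.95, -0.2, 0.1], [0, 0, -1]],
  [[0.95, -0.2, 0.1], [0, 0, -1]],
  [[0.95, -0.2, 0.1], [0, 0, -1]],
  [[0.95, -0.2, 0.1], [0, 0, -1]],
], gripper=1)

```text
time: 0.68
tcp_pos: [422.9, -322.4, 213.1]
eef_rot: [[0.581, 0.814, 0.0], [0.814, -0.581, 0.002], [0.002, -0.001, -1.0]]
wrist_force: [-0.3, 1.0, -0.6]
gripper_width: 0.01
grasp_force: 0.0
```

```bash
python3 -c "
from h import *
goal(618,235,170,90)"
```

```text
row [2.268, -0.66, 0.177] [0.003, -0.004, -4.382] n>= 17.5 t 0.6833 F [-0.3  1.  -0.6] tcp [ 422.9 -322.4  213.1] w 0.010274429535177798 g 0.0
```

Request:
send_rows([
  [[1, -0.2, 0], [0, 0, -1]],
  [[1, -0.2, 0], [0, 0, -1]],
  [[1, -0.2, 0], [0, 0, -1]],
  [[1, -0.2, 0], [0, 0, -1]],
  [[1, -0.2, 0], [0, 0, -1]],
  [[1, -0.2, 0], [0, 0, -1]],
  [[1, -0.2, 0], [0, 0, -1]],
])

```text
time: 1.27
tcp_pos: [526.6, -89.2, 213.9]
eef_rot: [[0.12, 0.993, 0.0], [0.993, -0.12, 0.002], [0.002, 0.0, -1.0]]
wrist_force: [-0.0, -0.6, 0.1]
gripper_width: -0.001
grasp_force: 0.0
```

Request:
send_rows([
  [[1, 0.2, 0.1], [0, 0, -1]],
  [[1, 0.2, 0.1], [0, 0, -1]],
  [[1, 0.2, 0.1], [0, 0, -1]],
  [[1, 0.2, 0.1], [0, 0, -1]],
  [[1, 0.2, 0.1], [0, 0, -1]],
  [[1, 0.2, 0.1], [0, 0, -1]],
  [[1, 0.2, 0.1], [0, 0, -1]],
])

```text
time: 1.85
tcp_pos: [606.6, 152.8, 187.6]
eef_rot: [[-0.37, 0.929, -0.001], [0.929, 0.37, 0.001], [0.002, -0.0, -1.0]]
wrist_force: [-1.2, -0.2, -0.5]
gripper_width: -0.003
grasp_force: 0.0
```

```bash
python3 -c "
from h import *
goal(618,235,150,45)"
```

```text
row [0.288, 0.164, 0.151] [0.0, -0.003, -0.813] n>= 3.3 t 1.85 F [-1.2 -0.2 -0.5] tcp [606.6 152.8 187.6] w -0.0025046148668923366 g 0.0
```

Request:
send_rows([
  [[0.28, 0.16, 0.15], [0, 0, -1]],
  [[0.28, 0.16, 0.15], [0, 0, -1]],
  [[0.28, 0.16, 0.15], [0, 0, -1]],
  [[0.28, 0.16, 0.15], [0, 0, -1]],
  [[0.28, 0.16, 0.15], [0, 0, -1]],
  [[0.28, 0.16, 0.15], [0, 0, -1]],
])

```text
time: 2.35
tcp_pos: [617.0, 226.9, 151.5]
eef_rot: [[-0.765, 0.644, -0.001], [0.644, 0.765, -0.0], [0.0, -0.001, -1.0]]
wrist_force: [0.0, -0.7, -1.0]
gripper_width: 0.003
grasp_force: 0.0
```

Run:
```python
from h import *
goal(618,235,57,78)
im,d,c=grab("wrist");cv2.imwrite("pics/w1.png",im)
im,d,c=grab("top");cv2.imwrite("pics/t1.png",im)
```

```text
row [0.018, 0.027, 0.378] [-0.001, -0.001, -0.981] n>= 3.9 t 2.35 F [ 0.  -0.7 -1. ] tcp [617.  226.9 151.5] w 0.002656840163982803 g 0.0
```

View pics/w1.png

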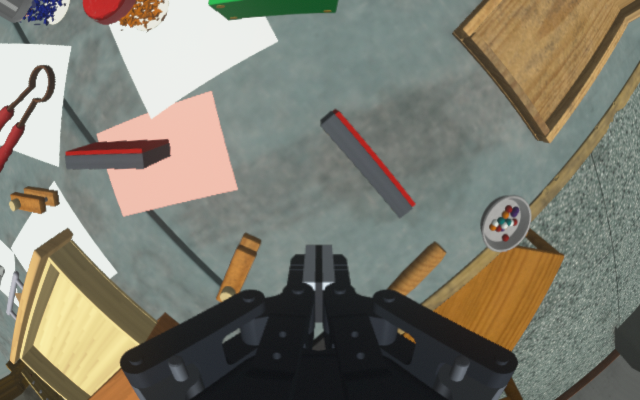

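View pics/t1.png

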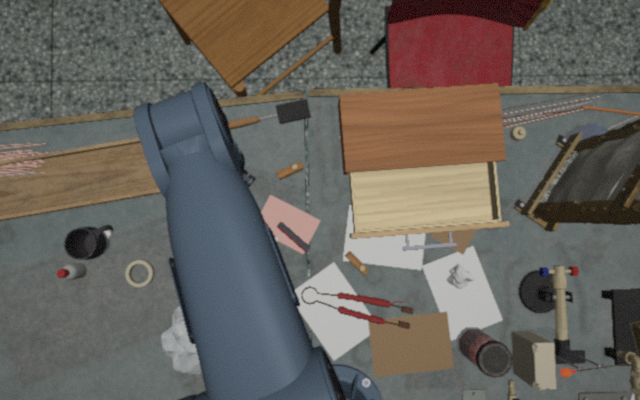

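The wrist view shows pad A near (365,160) with graphite towards the tool, pad B at (120,155), and the clamp at (240,265). There is no third pad in either view. Descending beside pad A.

Request:
send_rows([
  [[0, 0, 0.2], [0, 0, -1]],
  [[0, 0, 0.2], [0, 0, -1]],
  [[0, 0, 0.4], [0, 0, -1]],
  [[0, 0, 0.4], [0, 0, -1]],
  [[0, 0, 0.4], [0, 0, -1]],
  [[0, 0, 0.4], [0, 0, -1]],
])

```text
time: 2.95
tcp_pos: [617.3, 226.8, 52.1]
eef_rot: [[-0.98, 0.201, -0.0], [0.201, 0.98, -0.0], [0.0, -0.0, -1.0]]
wrist_force: [0.1, -0.3, 0.3]
gripper_width: 0.0
grasp_force: 0.0
```

```bash
python3 -c "
from h import *
goal(618,250,52,90)
goal(618,285,52,90)"
```

```text
row [0.016, 0.091, 0.0] [-0.0, -0.001, -0.405] n>= 1.6 t 2.95 F [ 0.1 -0.3  0.3] tcp [617.3 226.8  52.1] w 0.0003662508971256911 g 0.0
row [0.044, 0.229, 0.0] [-0.0, -0.001, -0.405] n>= 1.6 t 2.95 F [ 0.1 -0.3  0.3] tcp [617.3 226.8  52.1] w 0.0003662508971256911 g 0.0
```

Turn square and move up near the pad, then push slowly.

Request:
send_rows([
  [[0.01, 0.05, 0], [0, 0, -0.4]],
  [[0.01, 0.07, 0], [0, 0, -0.4]],
  [[0.02, 0.09, 0], [0, 0, -0.4]],
  [[0.02, 0.1, 0], [0, 0, -0.4]],
  [[0.02, 0.11, 0], [0, 0, -0.4]],
  [[0.02, 0.12, 0], [0, 0, -0.4]],
  [[0.02, 0.13, 0], [0, 0, -0.4]],
  [[0.025, 0.14, 0], [0, 0, -0.4]],
  [[0.025, 0.15, 0], [0, 0, -0.4]],
  [[0.03, 0.16, 0], [0, 0, -0.4]],
  [[0.03, 0.17, 0], [0, 0, -0.4]],
  [[0.035, 0.18, 0], [0, 0, -0.4]],
])

```text
time: 3.95
tcp_pos: [617.4, 273.6, 51.8]
eef_rot: [[-1.0, -0.004, -0.0], [-0.004, 1.0, 0.0], [0.0, 0.0, -1.0]]
wrist_force: [-0.2, 0.2, -0.3]
gripper_width: -0.001
grasp_force: 0.0
```

Run:
```python
from h import *
goal(618,285,52,90)
im,d,c=grab("wrist");cv2.imwrite("pics/w2.png",im)
```

```text
row [-0.003, 0.046, -0.001] [0.0, -0.0, 0.008] n>= 0.3 t 3.95 F [-0.2  0.2 -0.3] tcp [617.4 273.6  51.8] w -0.0012743483129697456 g 0.0
```

View pics/w2.png

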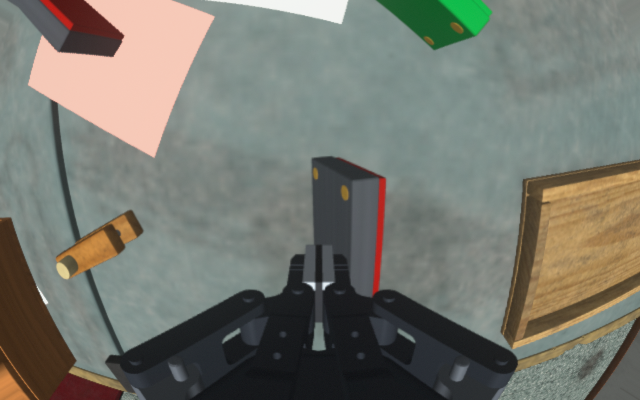

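The pad is in contact with the fingers (320-385, 160-290) and still near upright, possibly starting to tip. Pushing on.

Request:
send_rows([
  [[0, 0.012, 0], [0, 0, 0]],
  [[0, 0.024, 0], [0, 0, 0]],
  [[0, 0.036, 0], [0, 0, 0]],
  [[0, 0.048, 0], [0, 0, 0]],
  [[0, 0.06, 0], [0, 0, 0]],
  [[0, 0.072, 0], [0, 0, 0]],
  [[0, 0.084, 0], [0, 0, 0]],
  [[0, 0.084, 0], [0, 0, 0]],
  [[0, 0.084, 0], [0, 0, 0]],
  [[0, 0.084, 0], [0, 0, 0]],
])

```text
time: 4.83
tcp_pos: [617.2, 294.3, 51.8]
eef_rot: [[-1.0, -0.004, -0.0], [-0.004, 1.0, -0.0], [0.0, -0.0, -1.0]]
wrist_force: [-0.5, 0.3, -0.4]
gripper_width: 0.001
grasp_force: 0.0
```

Run:
```python
from h import *
goal(618,230,52,90)
im,d,c=grab("wrist");cv2.imwrite("pics/w3.png",cv2.resize(im,None,fx=.8,fy=.8))
P=cloud("wrist",c,d)
q=P.reshape(-1,3);hs=im.reshape(-1,3);m=(abs(q[:,0]-618)<70)&(abs(q[:,1]-300)<80)&(q[:,2]>10)&(q[:,2]<26)
r=cv2.minAreaRect(q[m][:,:2].astype(np.float32));print(m.sum(),r,np.median(q[m][:,2]))
```

```text
row [-0.002, -0.257, -0.001] [-0.0, -0.0, 0.008] n>= 1.5 t 4.8333 F [-0.5  0.3 -0.4] tcp [617.2 294.3  51.8] w 0.0013453626413132897 g 0.0
10496 ((616.6650390625, 315.2170104980469), (94.67066955566406, 56.62591552734375), 1.4906177520751953) 17.995497572015736
```

View pics/w3.png

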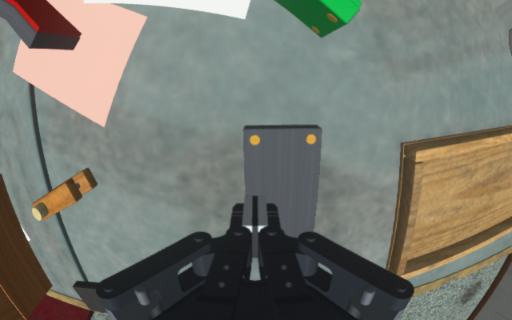

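Pad A lies flat with graphite and brass screws up, near (280,180) in the picture; world (617,315). Going to pad B.

Request:
send_rows([
  [[0, 0, -0.3], [0, 0, 0]],
  [[0, 0, -0.3], [0, 0, 0]],
  [[0, -0.1, -0.3], [0, 0, -0.4]],
  [[0.4, -0.6, -0.3], [0, 0, -0.8]],
  [[0.4, -0.6, -0.3], [0, 0, -0.8]],
  [[0.4, -0.6, -0.3], [0, 0, -0.8]],
  [[0.4, -0.6, -0.3], [0, 0, -0.8]],
  [[0.4, -0.6, -0.3], [0, 0, -0.8]],
  [[0.4, -0.6, -0.3], [0, 0, -0.8]],
])

```text
time: 5.63
tcp_pos: [516.9, 142.4, 127.5]
eef_rot: [[-0.92, -0.391, 0.0], [-0.391, 0.92, 0.0], [-0.0, 0.0, -1.0]]
wrist_force: [-0.1, 1.1, 0.4]
gripper_width: -0.001
grasp_force: 0.0
```

```bash
python3 -c "
from h import *
goal(489,74,110,137.6)"
```

```text
row [0.21, -0.208, 0.07] [-0.0, 0.001, -0.858] n>= 3.4 t 5.6333 F [-0.1  1.1  0.4] tcp [516.9 142.4 127.5] w -0.0009060912064776192 g 0.0
```

Request:
send_rows([
  [[0.21, -0.21, 0.07], [0, 0, -0.86]],
  [[0.21, -0.21, 0.07], [0, 0, -0.86]],
  [[0.21, -0.21, 0.07], [0, 0, -0.86]],
  [[0.21, -0.21, 0.07], [0, 0, -0.86]],
  [[0.21, -0.21, 0.07], [0, 0, -0.86]],
  [[0.21, -0.21, 0.07], [0, 0, -0.86]],
  [[0.21, -0.21, 0.3], [0, 0, -0.86]],
  [[0.21, -0.21, 0.3], [0, 0, -0.86]],
  [[0.21, -0.21, 0.3], [0, 0, -0.86]],
])

```text
time: 6.38
tcp_pos: [488.5, 75.3, 48.8]
eef_rot: [[-0.673, -0.74, -0.005], [-0.74, 0.673, -0.001], [0.004, 0.003, -1.0]]
wrist_force: [-1.1, 0.4, 0.4]
gripper_width: -0.0
grasp_force: 0.0
```

```bash
python3 -c "
from h import *
goal(444.6,113.9,51.8,137.6)"
```

```text
row [0.004, 0.234, -0.011] [0.007, -0.008, 0.004] n>= 1.4 t 6.3833 F [-1.1  0.4  0.4] tcp [488.5  75.3  48.8] w -4.902832459937243e-05 g 0.0
```

Request:
send_rows([
  [[0, 0.03, -0.01], [0, 0, 0]],
  [[0, 0.05, -0.01], [0, 0, 0]],
  [[0, 0.065, -0.01], [0, 0, 0]],
  [[0, 0.08, -0.01], [0, 0, 0]],
  [[0, 0.09, -0.01], [0, 0, 0]],
  [[0, 0.1, -0.01], [0, 0, 0]],
  [[0, 0.11, -0.01], [0, 0, 0]],
  [[0, 0.12, -0.01], [0, 0, 0]],
  [[0, 0.13, -0.01], [0, 0, 0]],
  [[0, 0.14, -0.01], [0, 0, 0]],
  [[0, 0.15, -0.01], [0, 0, 0]],
  [[0, 0.16, -0.01], [0, 0, 0]],
  [[0, 0.17, -0.01], [0, 0, 0]],
  [[0, 0.18, -0.01], [0, 0, 0]],
  [[0, 0.19, -0.01], [0, 0, 0]],
  [[0, 0.2, -0.01], [0, 0, 0]],
  [[0, 0.21, -0.01], [0, 0, 0]],
  [[0, 0.22, -0.01], [0, 0, 0]],
  [[0, 0.23, -0.01], [0, 0, 0]],
  [[0, 0.23, -0.01], [0, 0, 0]],
])

```text
time: 8.05
tcp_pos: [447.3, 113.9, 54.3]
eef_rot: [[-0.672, -0.741, -0.0], [-0.741, 0.672, 0.0], [0.0, 0.0, -1.0]]
wrist_force: [-0.3, 0.6, -0.2]
gripper_width: -0.003
grasp_force: 0.0
```

Request:
send_rows([
  [[0, -0.03, -0.2], [0, 0, 0]],
  [[0, -0.03, -0.4], [0, 0, 0]],
  [[0, -0.03, -0.5], [0, 0, 0]],
  [[0, -0.03, -0.5], [0, 0, 0]],
  [[0, -0.03, -0.5], [0, 0, 0]],
], gripper=0)

```text
time: 8.47
tcp_pos: [454.8, 108.9, 181.7]
eef_rot: [[-0.672, -0.741, 0.005], [-0.741, 0.672, 0.001], [-0.004, -0.003, -1.0]]
wrist_force: [-0.2, -0.8, -0.9]
gripper_width: 0.71
grasp_force: 0.0
```

```bash
cat >> h.py <<'E'
def flat(cx,cy,r=80,lo=10,hi=26,show=None):
    im,d,c=grab("wrist");P=cloud("wrist",c,d)
    if show: cv2.imwrite(show,im)
    m=(np.hypot(P[...,0]-cx,P[...,1]-cy)<r)&(P[...,2]>lo)&(P[...,2]<hi)&(d>0)
    m[255:,100:540]=0
    n,l,s,_=cv2.connectedComponentsWithStats(m.astype(np.uint8))
    k=1+np.argmax(s[1:,4]);q=P[l==k]
    print("rect",len(q),cv2.minAreaRect(q[:,:2].astype(np.float32)),"z",np.median(q[:,2]),"bgr",np.median(im[l==k],0))
E
python3 - <<'E'
from h import *
flat(430,130,show="pics/w4.png")
goal(429,128,60,137.6)
E
```

```text
rect 5341 ((428.3044738769531, 128.28033447265625), (100.64915466308594, 55.92325210571289), 48.08248519897461) z 17.904948754481268 bgr [85. 82. 81.]
row [0.01, 0.126, 0.48] [-0.002, 0.003, 0.007] n>= 3.0 t 8.5167 F [-0.8  0.2 -0.8] tcp [453.7 108.6 180. ] w 0.7919301552971495 g 0.0
```

View pics/w4.png

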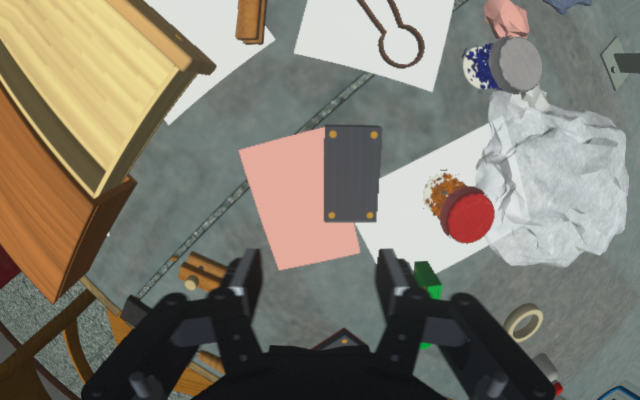

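Pad B lies flat at (352,173), graphite up; world (428.3,128.3), long axis 48°. The jar at (467,215) is undisturbed. Grasping B across its width.

Request:
send_rows([
  [[0.01, 0.13, 0.2], [0, 0, 0]],
  [[0.01, 0.13, 0.35], [0, 0, 0]],
  [[0.01, 0.13, 0.45], [0, 0, 0]],
  [[0.01, 0.13, 0.5], [0, 0, 0]],
  [[0.01, 0.13, 0.5], [0, 0, 0]],
])

```text
time: 8.93
tcp_pos: [423.5, 127.6, 50.1]
eef_rot: [[-0.671, -0.741, -0.008], [-0.741, 0.671, -0.002], [0.007, 0.005, -1.0]]
wrist_force: [0.2, 0.2, -0.8]
gripper_width: 0.998
grasp_force: 0.0
```

```bash
python3 -c "
from h import *
goal(428.3,128.3,8,138.1)"
```

```text
row [-0.016, -0.013, 0.168] [0.009, -0.015, -0.01] n>= 1.0 t 8.9333 F [ 0.2  0.2 -0.8] tcp [423.5 127.6  50.1] w 0.9978912513444308 g 0.0
```

Request:
send_rows([
  [[-0.01, -0.01, 0.08], [0, 0, 0]],
  [[-0.01, -0.01, 0.14], [0, 0, 0]],
  [[-0.01, -0.01, 0.14], [0, 0, 0]],
  [[-0.01, -0.01, 0.14], [0, 0, 0]],
])

```text
time: 9.27
tcp_pos: [430.5, 128.5, 19.3]
eef_rot: [[-0.672, -0.741, -0.002], [-0.741, 0.672, -0.0], [0.001, 0.001, -1.0]]
wrist_force: [-0.5, -0.1, -0.0]
gripper_width: 0.996
grasp_force: 0.0
```

```bash
python3 -c "
from h import *
goal(428.3,128.3,8,138.1)"
```

```text
row [0.006, 0.006, 0.045] [0.002, -0.003, -0.011] n>= 0.3 t 9.2667 F [-0.5 -0.1 -0. ] tcp [430.5 128.5  19.3] w 0.9958515815185822 g 0.0
```

Request:
send_rows([
  [[0.005, 0.006, 0.025], [0, 0, -0.01]],
  [[0.005, 0.006, 0.045], [0, 0, -0.01]],
  [[0.005, 0.006, 0.045], [0, 0, -0.01]],
])

```text
time: 9.52
tcp_pos: [428.8, 128.7, 7.9]
eef_rot: [[-0.668, -0.744, -0.0], [-0.744, 0.668, 0.0], [0.0, 0.0, -1.0]]
wrist_force: [-0.7, 0.1, -0.3]
gripper_width: 0.998
grasp_force: 0.0
```

Request:
send_rows([
  [[0, 0, 0], [0, 0, 0]],
  [[0, 0, 0], [0, 0, 0]],
  [[0, 0, 0], [0, 0, 0]],
  [[0, 0, 0], [0, 0, 0]],
  [[0, 0, 0], [0, 0, 0]],
  [[0, 0, 0], [0, 0, 0]],
  [[0, 0, 0], [0, 0, 0]],
], gripper=1, squeeze=60)

```text
time: 10.1
tcp_pos: [429.3, 128.9, 8.7]
eef_rot: [[-0.668, -0.744, 0.001], [-0.744, 0.668, 0.0], [-0.001, -0.0, -1.0]]
wrist_force: [-2.1, -0.7, 6.6]
gripper_width: 0.639
grasp_force: 63.2
```

Request:
send_rows([
  [[0, 0, -0.04], [0, 0, 0]],
  [[0, 0, -0.1], [0, 0, 0]],
  [[0, 0, -0.2], [0, 0, 0]],
  [[0, 0, -0.32], [0, 0, 0]],
  [[0, 0, -0.44], [0, 0, 0]],
  [[0, 0, -0.54], [0, 0, 0]],
  [[0, 0, -0.54], [0, 0, 0]],
])

```text
time: 10.68
tcp_pos: [431.4, 129.5, 147.6]
eef_rot: [[-0.668, -0.744, 0.007], [-0.744, 0.668, 0.002], [-0.006, -0.004, -1.0]]
wrist_force: [1.4, 0.6, -1.5]
gripper_width: 0.636
grasp_force: 64.7
```

```bash
python3 -c "
from h import *
goal(490,-100,170,160)
goal(553.9,-351.5,170,183.4)"
```

```text
row [0.526, -0.788, -0.09] [-0.01, 0.011, -0.765] n>= 5.7 t 10.6833 F [ 1.4  0.6 -1.5] tcp [431.4 129.5 147.6] w 0.6355838494535014 g 64.72833752632141
row [1.104, -1.65, -0.09] [-0.012, 0.009, -1.582] n>= 11.9 t 10.6833 F [ 1.4  0.6 -1.5] tcp [431.4 129.5 147.6] w 0.6355838494535014 g 64.72833752632141
```

Lifted. Carrying at moderate speed.

Request:
send_rows([
  [[0.05, -0.07, -0.09], [0, 0, -0.08]],
  [[0.12, -0.18, -0.09], [0, 0, -0.2]],
  [[0.2, -0.3, -0.09], [0, 0, -0.3]],
  [[0.28, -0.42, -0.09], [0, 0, -0.4]],
  [[0.36, -0.54, -0.09], [0, 0, -0.55]],
  [[0.44, -0.66, -0.09], [0, 0, -0.65]],
  [[0.53, -0.79, -0.09], [0, 0, -0.76]],
])

```text
time: 11.27
tcp_pos: [487.2, -103.2, 164.9]
eef_rot: [[-0.342, -0.94, -0.001], [-0.94, 0.342, 0.0], [-0.0, 0.001, -1.0]]
wrist_force: [1.3, 0.3, -1.5]
gripper_width: 0.639
grasp_force: 64.8
```

```bash
python3 -c "
from h import *
goal(553.9,-351.5,170,183.4)"
```

```text
row [0.842, -0.59, -0.021] [0.002, 0.001, -0.816] n>= 6.2 t 11.2667 F [ 1.3  0.3 -1.5] tcp [ 487.2 -103.2  164.9] w 0.6385744081515642 g 64.75460171699524
```

Request:
send_rows([
  [[0.12, -0.08, -0.02], [0, 0, -0.12]],
  [[0.24, -0.17, -0.02], [0, 0, -0.24]],
  [[0.36, -0.25, -0.02], [0, 0, -0.36]],
  [[0.48, -0.34, -0.02], [0, 0, -0.48]],
  [[0.6, -0.42, -0.02], [0, 0, -0.6]],
  [[0.72, -0.5, -0.02], [0, 0, -0.72]],
  [[0.84, -0.59, -0.02], [0, 0, -0.82]],
  [[0.84, -0.59, -0.02], [0, 0, -0.82]],
  [[0.84, -0.59, -0.02], [0, 0, -0.82]],
])

```text
time: 12.02
tcp_pos: [553.2, -351.4, 168.5]
eef_rot: [[0.056, -0.998, -0.002], [-0.998, -0.056, 0.001], [-0.001, 0.002, -1.0]]
wrist_force: [-0.6, 0.2, -2.3]
gripper_width: 0.639
grasp_force: 64.8
```

Run:
```python
from h import *
goal(553.9,-351.5,60,183.4)
im,d,c=grab("wrist");cv2.imwrite("pics/w5.png",im);P=cloud("wrist",c,d)
def rect(n,lo,hi,x0=380,x1=660,y0=-460,y1=0):
    m=(P[...,2]>lo)&(P[...,2]<hi)&(P[...,0]>x0)&(P[...,0]<x1)&(P[...,1]>y0)&(P[...,1]<y1)&(d>0)
    m[240:]=0
    q=P[m];print(n,len(q),cv2.minAreaRect(q[:,:2].astype(np.float32)),np.round(cv2.boxPoints(cv2.minAreaRect(q[:,:2].astype(np.float32)))).tolist())
rect("floor",13,22); rect("front top",59,68,x0=440,x1=480)
rect("handle",48,58,x0=400,x1=440); rect("side tops",40,48,y0=-100)
```

```text
row [0.001, -0.004, 0.434] [0.004, 0.003, -0.007] n>= 2.6 t 12.0167 F [-0.6  0.2 -2.3] tcp [ 553.2 -351.4  168.5] w 0.6387741655320311 g 64.77054476737976
floor 10479 ((567.4049072265625, -363.07763671875), (174.61471557617188, 144.1053009033203), 3.7394626140594482) [[476.0, -297.0], [485.0, -441.0], [659.0, -429.0], [650.0, -285.0]]
front top 2 ((479.79730224609375, -319.7590637207031), (0.760698139667511, 0.0), 90.82062530517578) [[480.0, -320.0], [480.0, -320.0], [480.0, -319.0], [480.0, -319.0]]
handle 0 ((0.0, 0.0), (0.0, 0.0), 0.0) [[0.0, 0.0], [0.0, 0.0], [0.0, 0.0], [0.0, 0.0]]
side tops 0 ((0.0, 0.0), (0.0, 0.0), 0.0) [[0.0, 0.0], [0.0, 0.0], [0.0, 0.0], [0.0, 0.0]]
```

View pics/w5.png

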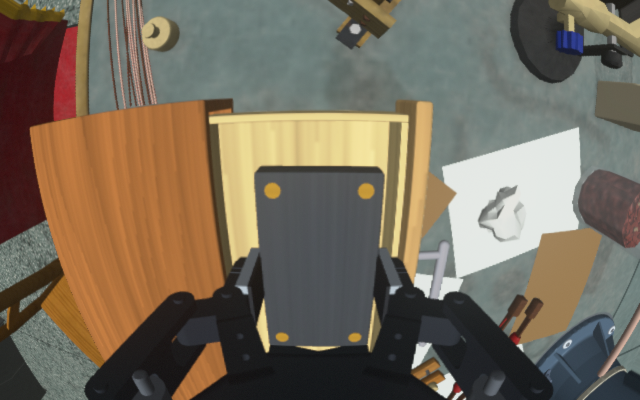

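The pad is held, graphite up (320,255), over the drawer's far half. I'll check whether it tilts in the grip and where the drawer walls are.

Run:
```python
from h import *
im,d,c=grab("wrist");P=cloud("wrist",c,d)
for v in (185,215,250,300): print(v,np.round(P[v,[290,320,345]]).tolist())
for v in (115,119,125,150,200): print(v,[(u,np.round(P[v,u]).tolist()) for u in (215,222,235,385,392,400,408,415,425)])
```

```text
185 [[568.0, -395.0, 177.0], [556.0, -396.0, 178.0], [545.0, -396.0, 178.0]]
215 [[568.0, -381.0, 177.0], [555.0, -382.0, 179.0], [544.0, -382.0, 178.0]]
250 [[568.0, -364.0, 178.0], [554.0, -364.0, 178.0], [542.0, -365.0, 178.0]]
300 [[567.0, -336.0, 179.0], [552.0, -336.0, 178.0], [540.0, -337.0, 178.0]]
115 [(215, [640.0, -416.0, 63.0]), (222, [634.0, -416.0, 63.0]), (235, [623.0, -416.0, 62.0]), (385, [506.0, -422.0, 63.0]), (392, [500.0, -423.0, 65.0]), (400, [494.0, -423.0, 63.0]), (408, [487.0, -424.0, 62.0]), (415, [486.0, -425.0, 80.0]), (425, [479.0, -426.0, 81.0])]
119 [(215, [640.0, -413.0, 63.0]), (222, [634.0, -413.0, 63.0]), (235, [623.0, -413.0, 64.0]), (385, [495.0, -416.0, 18.0]), (392, [492.0, -418.0, 32.0]), (400, [492.0, -420.0, 60.0]), (408, [486.0, -421.0, 63.0]), (415, [486.0, -422.0, 79.0]), (425, [479.0, -423.0, 83.0])]
125 [(215, [652.0, -404.0, 27.0]), (222, [648.0, -403.0, 17.0]), (235, [634.0, -403.0, 19.0]), (385, [494.0, -411.0, 17.0]), (392, [492.0, -412.0, 33.0]), (400, [492.0, -415.0, 60.0]), (408, [487.0, -416.0, 65.0]), (415, [485.0, -418.0, 79.0]), (425, [478.0, -419.0, 82.0])]
150 [(215, [651.0, -381.0, 31.0]), (222, [647.0, -379.0, 19.0]), (235, [635.0, -379.0, 18.0]), (385, [492.0, -387.0, 17.0]), (392, [491.0, -391.0, 41.0]), (400, [490.0, -395.0, 62.0]), (408, [485.0, -397.0, 68.0]), (415, [484.0, -399.0, 81.0]), (425, [476.0, -400.0, 83.0])]
200 [(215, [632.0, -354.0, 89.0]), (222, [648.0, -330.0, 23.0]), (235, [636.0, -329.0, 18.0]), (385, [488.0, -339.0, 22.0]), (392, [488.0, -348.0, 49.0]), (400, [485.0, -353.0, 62.0]), (408, [482.0, -358.0, 77.0]), (415, [478.0, -360.0, 82.0]), (425, [437.0, -334.0, -0.0])]
```

Run:
```python
from h import *
o=ctrl.get_obs()
im,d,c=grab("wrist");P=cloud("wrist",c,d)
R=np.array(o["eef_rot"]);q=(P-o["tcp_pos"])@R
m=(d>0)&(q[...,2]<5)&(im.max(-1)<95);m[:230]=0
q=q[m]
for a in range(-110,5,10):
    s=q[(q[:,2]>=a)&(q[:,2]<a+10)]
    if len(s)>20: print(a,len(s),np.round(np.percentile(s[:,1],[1,99])),np.round(np.percentile(s[:,0],[1,99])))
goal(558.5,-351.2,60,183.4)
```

```text
-100 2792 [-68.  66.] [ 6. 20.]
-90 8225 [-66.  64.] [ 2. 20.]
-80 7746 [-63.  62.] [-10.  18.]
-70 5073 [-62.  61.] [-11.  17.]
-60 4215 [-60.  59.] [-12.  16.]
-50 3249 [-59.  57.] [-10.  14.]
-40 905 [-48.  46.] [-10.  13.]
-30 975 [-41.  39.] [-11.  11.]
-20 1310 [-41.  39.] [-38.  25.]
-10 12213 [-28.  29.] [-47.  24.]
0 52 [ 31. 628.] [-372.   10.]
row [0.012, -0.021, 0.44] [0.002, 0.002, -0.002] n>= 2.6 t 12.1667 F [ 0.8  0.5 -1.9] tcp [ 553.2 -348.7  169.9] w 0.6311647141257688 g 64.77084517478943
```

Gripping across the drawer's y gives far more clearance from the cabinet and front panel, so I'll turn the pad 90° so its long side runs along drawer x.

Request:
send_rows([
  [[0, 0, 0], [0, 0, 0.2]],
  [[0, 0, 0], [0, 0, 0.4]],
  [[0, 0, 0], [0, 0, 0.6]],
  [[0, 0, 0], [0, 0, 0.8]],
  [[0, 0, 0], [0, 0, 1]],
])

```text
time: 12.58
tcp_pos: [553.6, -348.1, 170.9]
eef_rot: [[-0.431, -0.903, 0.0], [-0.903, 0.431, 0.0], [-0.0, 0.0, -1.0]]
wrist_force: [0.8, 0.1, -2.4]
gripper_width: 0.637
grasp_force: 64.8
```

Request:
send_rows([
  [[0, 0, 0], [0, 0, 0.2]],
  [[0, 0, 0], [0, 0, 0.4]],
  [[0, 0, 0], [0, 0, 0.6]],
  [[0, 0, 0], [0, 0, 0.8]],
  [[0, 0, 0], [0, 0, 1]],
])

```text
time: 13.0
tcp_pos: [553.6, -348.1, 170.9]
eef_rot: [[-0.811, -0.586, 0.0], [-0.586, 0.811, 0.0], [-0.0, 0.0, -1.0]]
wrist_force: [-0.7, -0.2, -1.7]
gripper_width: 0.64
grasp_force: 64.8
```

Request:
send_rows([
  [[0, 0, 0], [0, 0, 0.2]],
  [[0, 0, 0], [0, 0, 0.4]],
  [[0, 0, 0], [0, 0, 0.6]],
  [[0, 0, 0], [0, 0, 0.8]],
  [[0, 0, 0], [0, 0, 1]],
  [[0, 0, 0], [0, 0, 1]],
  [[0, 0, 0], [0, 0, 1]],
])

```text
time: 13.58
tcp_pos: [553.7, -348.6, 170.9]
eef_rot: [[-0.991, -0.133, 0.0], [-0.133, 0.991, 0.0], [-0.0, 0.0, -1.0]]
wrist_force: [-1.1, 0.6, -2.0]
gripper_width: 0.638
grasp_force: 64.8
```

```bash
python3 -c "
from h import *
goal(554,-346.7,85,93.4)"
```

```text
row [-0.002, 0.007, 0.344] [0.0, 0.0, 0.148] n>= 2.1 t 13.5833 F [-1.1  0.6 -2. ] tcp [ 553.7 -348.6  170.9] w 0.6377540571808608 g 64.78157043457031
```

Request:
send_rows([
  [[0, 0.01, 0.08], [0, 0, 0.15]],
  [[0, 0.01, 0.16], [0, 0, 0.15]],
  [[0, 0.01, 0.25], [0, 0, 0.15]],
  [[0, 0.01, 0.34], [0, 0, 0.15]],
  [[0, 0.01, 0.42], [0, 0, 0.15]],
  [[0, 0.01, 0.48], [0, 0, 0.15]],
  [[0, 0.01, 0.52], [0, 0, 0.15]],
  [[0, 0.01, 0.54], [0, 0, 0.15]],
  [[0, 0.01, 0.55], [0, 0, 0.15]],
  [[0, 0.01, 0.56], [0, 0, 0.15]],
  [[0, 0.01, 0.56], [0, 0, 0.15]],
])

```text
time: 14.5
tcp_pos: [553.7, -347.3, 31.0]
eef_rot: [[-0.998, -0.055, 0.001], [-0.055, 0.998, -0.0], [-0.001, -0.0, -1.0]]
wrist_force: [-0.4, 0.0, -1.5]
gripper_width: 0.635
grasp_force: 64.8
```

```bash
python3 -c "
from h import *
goal(554,-346.7,27,93.4)"
```

```text
row [-0.001, 0.002, 0.016] [-0.001, 0.001, -0.009] n>= 0.1 t 14.5 F [-0.4  0.  -1.5] tcp [ 553.7 -347.3   31. ] w 0.6352490916924635 g 64.7871744632721
```

Request:
send_rows([
  [[0, 0, 0.006], [0, 0, 0]],
  [[0, 0, 0.01], [0, 0, 0]],
  [[0, 0, 0.014], [0, 0, 0]],
  [[0, 0, 0.014], [0, 0, 0]],
])

```text
time: 14.83
tcp_pos: [553.3, -347.3, 27.1]
eef_rot: [[-0.999, -0.054, 0.0], [-0.054, 0.999, -0.0], [-0.0, -0.0, -1.0]]
wrist_force: [0.2, -0.1, -1.3]
gripper_width: 0.637
grasp_force: 64.8
```

Request:
send_rows([
  [[0, 0, 0], [0, 0, 0]],
  [[0, 0, 0], [0, 0, 0]],
  [[0, 0, 0], [0, 0, 0]],
  [[0, 0, 0], [0, 0, 0]],
], gripper=0.2)

```text
time: 15.17
tcp_pos: [553.5, -347.3, 27.2]
eef_rot: [[-0.999, -0.054, 0.0], [-0.054, 0.999, -0.0], [-0.0, -0.0, -1.0]]
wrist_force: [0.1, 1.3, -0.4]
gripper_width: 0.799
grasp_force: 0.0
```

Request:
send_rows([
  [[0, 0, -0.06], [0, 0, 0]],
  [[0, 0, -0.16], [0, 0, 0]],
  [[0, 0, -0.3], [0, 0, 0]],
  [[0, 0, -0.45], [0, 0, 0]],
  [[0, 0, -0.6], [0, 0, 0]],
  [[0, 0, -0.6], [0, 0, 0]],
])

```text
time: 15.67
tcp_pos: [556.0, -348.9, 185.2]
eef_rot: [[-0.998, -0.054, 0.009], [-0.054, 0.999, -0.006], [-0.009, -0.006, -1.0]]
wrist_force: [0.7, 0.2, 0.8]
gripper_width: 0.802
grasp_force: 0.0
```

Run:
```python
from h import *
flat(554,-347,r=75,lo=30,hi=42)
goal(617,315,100,91.3)
im,d,c=grab("top");cv2.imwrite("pics/t2.png",im);P=cloud("top",c,d)
m=(np.hypot(P[...,0]-627,P[...,1]-110)<70)&(P[...,2]>15)&(P[...,2]<70);q=P[m];print(len(q),cv2.minAreaRect(q[:,:2].astype(np.float32)) if len(q) else "")
```

```text
rect 5866 ((552.7919921875, -347.0322570800781), (100.36576843261719, 56.74605178833008), 2.861788749694824) z 36.01163568769766 bgr [80. 81. 80.]
row [-0.388, 2.638, 0.318] [-0.009, 0.013, 0.063] n>= 16.1 t 15.7167 F [ 0.9 -0.9 -0.5] tcp [ 555.3 -348.4  181.8] w 0.8017292640289271 g 0.0
220 ((627.6858520507812, 110.21492004394531), (20.552812576293945, 69.00221252441406), 23.347326278686523)
```

Pad B is flat in the drawer, and the clamp has not moved. Going to pad A.

Request:
send_rows([
  [[-0.14, 0.96, 0], [0, 0, 0.06]],
  [[-0.14, 0.96, 0], [0, 0, 0.06]],
  [[-0.14, 0.96, 0], [0, 0, 0.06]],
  [[-0.14, 0.96, 0], [0, 0, 0.06]],
  [[-0.14, 0.96, 0], [0, 0, 0.06]],
  [[-0.14, 0.96, 0], [0, 0, 0.06]],
], gripper=0)

```text
time: 16.27
tcp_pos: [574.2, -102.9, 175.5]
eef_rot: [[-1.0, -0.025, -0.002], [-0.025, 1.0, 0.001], [0.002, 0.001, -1.0]]
wrist_force: [-0.1, 0.6, 0.5]
gripper_width: 1.004
grasp_force: 0.0
```

Request:
send_rows([
  [[-0.14, 0.96, 0], [0, 0, 0]],
  [[-0.14, 0.96, 0], [0, 0, 0]],
  [[-0.14, 0.96, 0], [0, 0, 0]],
  [[-0.14, 0.96, 0], [0, 0, 0]],
  [[-0.14, 0.96, 0], [0, 0, 0]],
  [[-0.14, 0.96, 0], [0, 0, 0]],
  [[-0.14, 0.96, 0], [0, 0, 0]],
])

```text
time: 16.85
tcp_pos: [604.1, 140.9, 175.0]
eef_rot: [[-1.0, -0.029, -0.002], [-0.029, 1.0, 0.001], [0.002, 0.001, -1.0]]
wrist_force: [-0.3, -0.5, 0.5]
gripper_width: 1.001
grasp_force: 0.0
```

Run:
```python
from h import *
flat(617,315,lo=12,hi=26)
goal(617,315.2,80,91.3)
```

```text
rect 3819 ((619.680419921875, 314.6234436035156), (100.85384368896484, 57.36176681518555), 1.2290160655975342) z 17.71405244163884 bgr [92. 88. 84.]
row [-0.074, 0.706, 0.38] [-0.0, -0.005, 0.012] n>= 4.8 t 16.9 F [-0.5 -1.2 -0.1] tcp [603.7 138.3 175.1] w 0.9986388440334091 g 0.0
```

Request:
send_rows([
  [[-0.08, 0.71, 0.1], [0, 0, 0]],
  [[-0.08, 0.71, 0.2], [0, 0, 0]],
  [[-0.08, 0.71, 0.2], [0, 0, 0]],
  [[-0.08, 0.71, 0.2], [0, 0, 0]],
  [[-0.08, 0.71, 0.35], [0, 0, 0]],
  [[-0.08, 0.71, 0.5], [0, 0, 0]],
  [[-0.08, 0.71, 0.5], [0, 0, 0]],
  [[-0.08, 0.71, 0.5], [0, 0, 0]],
])

```text
time: 17.57
tcp_pos: [617.9, 311.0, 49.2]
eef_rot: [[-1.0, -0.024, -0.006], [-0.024, 1.0, -0.003], [0.006, -0.003, -1.0]]
wrist_force: [0.0, 0.2, 0.8]
gripper_width: 1.003
grasp_force: 0.0
```

Run:
```python
from h import *
goal(619,315,9.5,91.3)
```

```text
row [-0.006, 0.016, 0.159] [-0.007, -0.013, 0.002] n>= 1.0 t 17.5667 F [0.  0.2 0.8] tcp [617.9 311.   49.2] w 1.003172865622395 g 0.0
```

Request:
send_rows([
  [[-0.005, 0.015, 0.06], [0, 0, 0]],
  [[-0.005, 0.015, 0.11], [0, 0, 0]],
  [[-0.005, 0.015, 0.14], [0, 0, 0]],
  [[-0.005, 0.015, 0.15], [0, 0, 0]],
  [[-0.005, 0.015, 0.15], [0, 0, 0]],
])

```text
time: 17.98
tcp_pos: [621.9, 316.0, 15.8]
eef_rot: [[-1.0, -0.023, 0.001], [-0.023, 1.0, 0.0], [-0.001, 0.0, -1.0]]
wrist_force: [1.1, -0.5, 0.6]
gripper_width: 1.002
grasp_force: 0.0
```

Run:
```python
from h import *
goal(619,315,9.5,91.3)
```

```text
row [0.012, -0.004, 0.025] [0.001, 0.002, 0.001] n>= 0.2 t 17.9833 F [ 1.1 -0.5  0.6] tcp [621.9 316.   15.8] w 1.0021590450608793 g 0.0
```

Request:
send_rows([
  [[0.01, -0.004, 0.015], [0, 0, 0]],
  [[0.01, -0.004, 0.025], [0, 0, 0]],
  [[0.01, -0.004, 0.025], [0, 0, 0]],
])

```text
time: 18.23
tcp_pos: [618.7, 315.5, 8.5]
eef_rot: [[-1.0, -0.024, 0.0], [-0.024, 1.0, 0.0], [-0.0, 0.0, -1.0]]
wrist_force: [0.5, 0.1, -0.4]
gripper_width: 1.002
grasp_force: 0.0
```

Request:
send_rows([
  [[0, 0, 0], [0, 0, 0]],
  [[0, 0, 0], [0, 0, 0]],
  [[0, 0, 0], [0, 0, 0]],
  [[0, 0, 0], [0, 0, 0]],
  [[0, 0, 0], [0, 0, 0]],
  [[0, 0, 0], [0, 0, 0]],
  [[0, 0, 0], [0, 0, 0]],
], gripper=1, squeeze=60)

```text
time: 18.82
tcp_pos: [619.1, 316.0, 9.0]
eef_rot: [[-1.0, -0.024, 0.001], [-0.024, 1.0, 0.001], [-0.001, 0.001, -1.0]]
wrist_force: [-0.2, -1.4, 5.6]
gripper_width: 0.634
grasp_force: 64.8
```

Request:
send_rows([
  [[0, 0, -0.04], [0, 0, 0]],
  [[0, 0, -0.1], [0, 0, 0]],
  [[0, 0, -0.2], [0, 0, 0]],
  [[0, 0, -0.32], [0, 0, 0]],
  [[0, 0, -0.44], [0, 0, 0]],
  [[0, 0, -0.54], [0, 0, 0]],
  [[0, 0, -0.6], [0, 0, 0]],
  [[0, 0, -0.6], [0, 0, 0]],
])

```text
time: 19.48
tcp_pos: [620.3, 316.5, 162.8]
eef_rot: [[-1.0, -0.024, 0.005], [-0.024, 1.0, 0.003], [-0.005, 0.003, -1.0]]
wrist_force: [0.0, 0.7, -0.7]
gripper_width: 0.636
grasp_force: 64.1
```

Run:
```python
from h import *
# drawer (-15,-5): 
goal(547.8,-241.9,170,93.2)
```

```text
row [0.344, -2.226, -0.037] [0.005, 0.011, -0.063] n>= 13.5 t 19.4833 F [ 0.   0.7 -0.7] tcp [620.3 316.5 162.8] w 0.636298726908523 g 64.07524466514587
```

Request:
send_rows([
  [[0.02, -0.1, 0], [0, 0, 0]],
  [[0.04, -0.25, 0], [0, 0, 0]],
  [[0.06, -0.4, 0], [0, 0, 0]],
  [[0.08, -0.55, 0], [0, 0, 0]],
  [[0.1, -0.7, 0], [0, 0, 0]],
  [[0.13, -0.85, 0], [0, 0, 0]],
  [[0.15, -1, 0], [0, 0, 0]],
])

```text
time: 20.07
tcp_pos: [585.8, 63.2, 157.0]
eef_rot: [[-1.0, -0.024, -0.002], [-0.024, 1.0, -0.0], [0.002, -0.0, -1.0]]
wrist_force: [1.1, -1.1, -0.9]
gripper_width: 0.634
grasp_force: 64.0
```

Request:
send_rows([
  [[0.03, -0.15, -0.03], [0, 0, -0.06]],
  [[0.05, -0.3, -0.03], [0, 0, -0.06]],
  [[0.07, -0.45, -0.03], [0, 0, -0.06]],
  [[0.09, -0.6, -0.03], [0, 0, -0.06]],
  [[0.12, -0.75, -0.03], [0, 0, -0.06]],
  [[0.14, -0.9, -0.03], [0, 0, -0.06]],
  [[0.15, -1, -0.03], [0, 0, -0.06]],
  [[0.15, -1, -0.03], [0, 0, -0.06]],
])

```text
time: 20.73
tcp_pos: [554.7, -190.3, 164.4]
eef_rot: [[-0.999, -0.05, -0.002], [-0.05, 0.999, -0.001], [0.002, -0.001, -1.0]]
wrist_force: [-0.3, -0.2, -0.1]
gripper_width: 0.635
grasp_force: 64.1
```

Run:
```python
from h import *
goal(547.8,-241.9,170,93.2)
```

```text
row [0.038, -0.205, -0.022] [-0.001, -0.004, -0.012] n>= 1.3 t 20.7333 F [-0.3 -0.2 -0.1] tcp [ 554.7 -190.3  164.4] w 0.6347286980717644 g 64.06691193580627
```

Request:
send_rows([
  [[0.02, -0.1, 0], [0, 0, -0.01]],
  [[0.038, -0.2, 0], [0, 0, -0.01]],
  [[0.038, -0.205, 0.06], [0, 0, -0.01]],
  [[0.038, -0.205, 0.14], [0, 0, -0.01]],
  [[0.038, -0.205, 0.22], [0, 0, -0.01]],
  [[0.038, -0.205, 0.3], [0, 0, -0.01]],
  [[0.038, -0.205, 0.36], [0, 0, -0.01]],
  [[0.038, -0.205, 0.4], [0, 0, -0.01]],
  [[0.038, -0.205, 0.4], [0, 0, -0.01]],
  [[0.038, -0.205, 0.4], [0, 0, -0.01]],
])

```text
time: 21.57
tcp_pos: [548.8, -237.2, 65.2]
eef_rot: [[-0.998, -0.059, -0.001], [-0.059, 0.998, 0.001], [0.001, 0.001, -1.0]]
wrist_force: [0.2, -0.9, -0.1]
gripper_width: 0.634
grasp_force: 64.0
```

Run:
```python
from h import *
goal(547.8,-241.9,27,93.2)
im,d,c=grab("wrist");P=cloud("wrist",c,d)
for v in (185,215,250,300): print(v,np.round(P[v,[290,320,345]]).tolist())
```

```text
row [0.005, -0.019, 0.153] [0.002, -0.003, 0.007] n>= 0.9 t 21.5667 F [ 0.2 -0.9 -0.1] tcp [ 548.8 -237.2   65.2] w 0.633666716081779 g 64.04792547225952
185 [[505.0, -252.0, 74.0], [504.0, -239.0, 74.0], [503.0, -228.0, 74.0]]
215 [[518.0, -251.0, 75.0], [517.0, -238.0, 75.0], [517.0, -227.0, 74.0]]
250 [[536.0, -251.0, 74.0], [535.0, -237.0, 74.0], [535.0, -225.0, 73.0]]
300 [[566.0, -250.0, 73.0], [563.0, -235.0, 75.0], [564.0, -222.0, 73.0]]
```

Request:
send_rows([
  [[0, -0.01, 0.04], [0, 0, 0]],
  [[0, -0.01, 0.08], [0, 0, 0]],
  [[0, -0.01, 0.11], [0, 0, 0]],
  [[0, -0.01, 0.13], [0, 0, 0]],
  [[0, -0.01, 0.14], [0, 0, 0]],
  [[0, -0.01, 0.145], [0, 0, 0]],
  [[0, -0.01, 0.15], [0, 0, 0]],
  [[0, -0.01, 0.15], [0, 0, 0]],
  [[0, -0.01, 0.15], [0, 0, 0]],
])

```text
time: 22.37
tcp_pos: [549.6, -240.1, 28.5]
eef_rot: [[-0.998, -0.059, 0.0], [-0.059, 0.998, -0.0], [-0.0, -0.0, -1.0]]
wrist_force: [-0.4, -1.1, -0.4]
gripper_width: 0.638
grasp_force: 64.1
```

Request:
send_rows([
  [[0, 0, 0.003], [0, 0, 0]],
  [[0, 0, 0.006], [0, 0, 0]],
  [[0, 0, 0.006], [0, 0, 0]],
])

```text
time: 22.62
tcp_pos: [549.6, -240.2, 26.9]
eef_rot: [[-0.998, -0.059, 0.0], [-0.059, 0.998, -0.0], [-0.0, -0.0, -1.0]]
wrist_force: [1.2, -0.8, -1.0]
gripper_width: 0.643
grasp_force: 64.2
```

Request:
send_rows([
  [[0, 0, 0], [0, 0, 0]],
  [[0, 0, 0], [0, 0, 0]],
  [[0, 0, 0], [0, 0, 0]],
  [[0, 0, 0], [0, 0, 0]],
], gripper=0.22)

```text
time: 22.95
tcp_pos: [549.4, -240.1, 26.9]
eef_rot: [[-0.998, -0.059, 0.0], [-0.059, 0.998, 0.0], [-0.0, -0.0, -1.0]]
wrist_force: [-0.3, 0.1, 0.6]
gripper_width: 0.78
grasp_force: 0.0
```

Request:
send_rows([
  [[0, 0, -0.06], [0, 0, 0]],
  [[0, 0, -0.16], [0, 0, 0]],
  [[0, 0, -0.3], [0, 0, 0]],
  [[0, 0, -0.45], [0, 0, 0]],
  [[0, 0, -0.6], [0, 0, 0]],
  [[0, 0, -0.6], [0, 0, 0]],
])

```text
time: 23.45
tcp_pos: [552.3, -241.4, 184.5]
eef_rot: [[-0.998, -0.059, 0.01], [-0.059, 0.998, -0.004], [-0.01, -0.005, -1.0]]
wrist_force: [2.0, -1.0, 0.2]
gripper_width: 0.779
grasp_force: 0.0
```

```bash
cat >> h.py <<'E'
def clamp(cx=627,cy=110,r=75):
    im,d,c=grab("top");P=cloud("top",c,d)
    m=(np.hypot(P[...,0]-cx,P[...,1]-cy)<r)&(P[...,2]>20)&(P[...,2]<60);q=P[m];print("clamp",len(q),cv2.minAreaRect(q[:,:2].astype(np.float32)) if len(q) else "")
    return im
E
python3 - <<'E'
from h import *
flat(549,-241,r=75,lo=30,hi=42,show="pics/w6.png")
cv2.imwrite("pics/t3.png",clamp())
goal(627.6,110.2,170,67)
E
```

```text
rect 5875 ((550.0831909179688, -239.77874755859375), (99.71990966796875, 56.83416748046875), 3.4182844161987305) z 36.01508232439045 bgr [78. 79. 78.]
clamp 219 ((627.4689331054688, 110.02110290527344), (21.0029239654541, 69.22547149658203), 23.448686599731445)
row [-0.391, 1.382, 0.034] [-0.002, 0.007, 0.921] n>= 8.6 t 23.55 F [-0.9  1.2  0.2] tcp [ 550.3 -240.5  178.8] w 0.7817609738248109 g 0.0
```

View pics/w6.png

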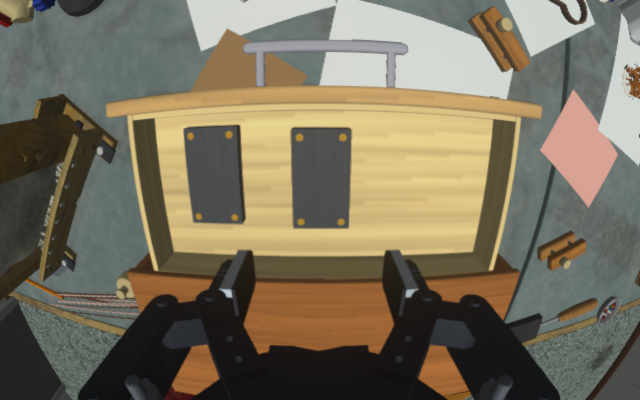

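Both pads lie flat, graphite up, side by side at (215,173) and (321,177). The right clamp is at (562,250) in this view, unmoved. Going to it.

Request:
send_rows([
  [[-0.2, 0.7, 0], [0, 0, 1]],
  [[-0.2, 0.7, 0], [0, 0, 1]],
  [[-0.2, 0.7, 0], [0, 0, 1]],
  [[-0.2, 0.7, 0], [0, 0, 1]],
  [[-0.2, 0.7, 0], [0, 0, 1]],
  [[-0.2, 0.7, 0], [0, 0, 1]],
], gripper=0)

```text
time: 24.05
tcp_pos: [588.9, -57.8, 175.2]
eef_rot: [[-0.905, 0.425, -0.002], [0.425, 0.905, 0.002], [0.003, 0.001, -1.0]]
wrist_force: [0.3, -0.2, -0.0]
gripper_width: 0.997
grasp_force: 0.0
```

Run:
```python
from h import *
goal(627.5,110,170,40)
```

```text
row [0.146, 0.673, 0.021] [-0.0, -0.006, 0.868] n>= 4.1 t 24.05 F [ 0.3 -0.2 -0. ] tcp [588.9 -57.8 175.2] w 0.996895652066698 g 0.0
```

Request:
send_rows([
  [[0.14, 0.67, 0.05], [0, 0, 0.9]],
  [[0.14, 0.67, 0.05], [0, 0, 0.9]],
  [[0.14, 0.67, 0.05], [0, 0, 0.9]],
  [[0.14, 0.67, 0.05], [0, 0, 0.9]],
  [[0.14, 0.67, 0.05], [0, 0, 0.9]],
  [[0.14, 0.67, 0.05], [0, 0, 0.9]],
])

```text
time: 24.55
tcp_pos: [628.4, 106.7, 162.2]
eef_rot: [[-0.632, 0.775, -0.003], [0.775, 0.632, 0.0], [0.002, -0.002, -1.0]]
wrist_force: [-0.7, -1.0, -0.6]
gripper_width: 1.0
grasp_force: 0.0
```

Run:
```python
from h import *
flat(627,110,r=70,lo=33,hi=44)
im,d,c=grab("wrist");P=cloud("wrist",c,d);m=(np.hypot(P[...,0]-627,P[...,1]-110)<70)&(P[...,2]>33)&(P[...,2]<44)&(d>0)
q=P[m];print(len(q),q.mean(0),cv2.minAreaRect(q[:,:2].astype(np.float32)));cv2.imwrite("pics/w7.png",im)
goal(627.5,110,80,23.4)
```

```text
rect 1505 ((629.6835327148438, 108.46295928955078), (20.948814392089844, 70.13384246826172), 23.500690460205078) z 38.54689354453501 bgr [ 61. 118. 171.]
1505 [627.40972211 112.72448861  38.45023845] ((629.66259765625, 108.59835815429688), (20.80405044555664, 70.3519058227539), 23.466337203979492)
row [0.021, 0.015, 0.332] [-0.005, -0.001, 0.548] n>= 2.2 t 24.65 F [-0.2 -0.5  0.1] tcp [628.1 103.6 163. ] w 0.9996612612612992 g 0.0
```

View pics/w7.png

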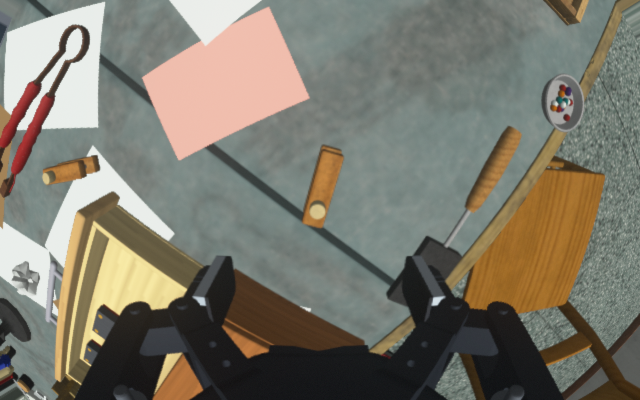

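The clamp is clear at (323,187), and the other one at (70,170) is the lookalike. Aligning.

Request:
send_rows([
  [[0.02, 0.02, 0.1], [0, 0, 0.3]],
  [[0.02, 0.02, 0.2], [0, 0, 0.55]],
  [[0.02, 0.02, 0.3], [0, 0, 0.55]],
  [[0.02, 0.02, 0.33], [0, 0, 0.55]],
  [[0.02, 0.02, 0.33], [0, 0, 0.55]],
  [[0.02, 0.02, 0.33], [0, 0, 0.55]],
])

```text
time: 25.15
tcp_pos: [629.6, 109.8, 82.4]
eef_rot: [[-0.394, 0.919, -0.0], [0.919, 0.394, -0.0], [-0.0, -0.0, -1.0]]
wrist_force: [0.8, -0.0, 1.2]
gripper_width: 1.001
grasp_force: 0.0
```

Run:
```python
from h import *
clamp()
im,d,c=grab("wrist");P=cloud("wrist",c,d);m=(np.hypot(P[...,0]-627,P[...,1]-110)<70)&(P[...,2]>33)&(P[...,2]<44)&(d>0)
m[:,:200]=0;m[:,440:]=0;q=P[m];print(len(q),cv2.minAreaRect(q[:,:2].astype(np.float32)))
goal(629,109,18,23.4)
```

```text
clamp 0 
2627 ((629.4362182617188, 109.04695892333984), (20.240802764892578, 69.10812377929688), 23.858062744140625)
row [-0.003, -0.008, 0.262] [0.005, 0.001, -0.006] n>= 1.6 t 25.25 F [0.1 0.1 0.1] tcp [630.5 110.5  83.5] w 0.9995909110998504 g 0.0
```

Request:
send_rows([
  [[0, -0.005, 0.08], [0, 0, 0]],
  [[0, -0.005, 0.16], [0, 0, 0]],
  [[0, -0.005, 0.22], [0, 0, 0]],
  [[0, -0.005, 0.26], [0, 0, 0]],
  [[0, -0.005, 0.26], [0, 0, 0]],
  [[0, -0.005, 0.26], [0, 0, 0]],
  [[0, -0.005, 0.26], [0, 0, 0]],
])

```text
time: 25.83
tcp_pos: [629.3, 110.6, 18.2]
eef_rot: [[-0.394, 0.919, 0.002], [0.919, 0.394, 0.0], [-0.0, 0.002, -1.0]]
wrist_force: [-0.1, 0.2, -0.0]
gripper_width: 1.004
grasp_force: 0.0
```

Request:
send_rows([
  [[0, 0, 0], [0, 0, 0]],
  [[0, 0, 0], [0, 0, 0]],
  [[0, 0, 0], [0, 0, 0]],
  [[0, 0, 0], [0, 0, 0]],
  [[0, 0, 0], [0, 0, 0]],
  [[0, 0, 0], [0, 0, 0]],
  [[0, 0, 0], [0, 0, 0]],
  [[0, 0, 0], [0, 0, 0]],
  [[0, 0, 0], [0, 0, 0]],
], gripper=1, squeeze=50)

```text
time: 26.58
tcp_pos: [628.6, 110.6, 17.1]
eef_rot: [[-0.394, 0.919, 0.001], [0.919, 0.394, 0.0], [-0.0, 0.001, -1.0]]
wrist_force: [-1.4, -0.5, 4.0]
gripper_width: 0.222
grasp_force: 49.1
```

Request:
send_rows([
  [[0, 0, -0.04], [0, 0, 0]],
  [[0, 0, -0.1], [0, 0, 0]],
  [[0, 0, -0.2], [0, 0, 0]],
  [[0, 0, -0.32], [0, 0, 0]],
  [[0, 0, -0.44], [0, 0, 0]],
  [[0, 0, -0.54], [0, 0, 0]],
  [[0, 0, -0.6], [0, 0, 0]],
  [[0, 0, -0.6], [0, 0, 0]],
])

```text
time: 27.25
tcp_pos: [629.9, 110.8, 171.2]
eef_rot: [[-0.394, 0.919, 0.006], [0.919, 0.394, 0.001], [-0.001, 0.006, -1.0]]
wrist_force: [-0.6, -0.4, -1.1]
gripper_width: 0.219
grasp_force: 48.9
```

Run:
```python
from h import *
# drawer (-15,110)
goal(562.5-15-6.6,-236-.9+109.8,170,3.4)
im,d,c=grab("wrist");cv2.imwrite("pics/w8.png",im)
```

```text
row [-0.734, -0.702, 0.002] [0.012, 0.0, 0.691] n>= 6.1 t 27.25 F [-0.6 -0.4 -1.1] tcp [629.9 110.8 171.2] w 0.21931900537176935 g 48.86714346706867
```

Request:
send_rows([
  [[-0.08, -0.08, 0], [0, 0, 0.1]],
  [[-0.18, -0.17, 0], [0, 0, 0.2]],
  [[-0.28, -0.27, 0], [0, 0, 0.3]],
  [[-0.38, -0.36, 0], [0, 0, 0.4]],
  [[-0.48, -0.46, 0], [0, 0, 0.5]],
  [[-0.58, -0.55, 0], [0, 0, 0.6]],
  [[-0.66, -0.63, 0], [0, 0, 0.69]],
  [[-0.73, -0.7, 0], [0, 0, 0.69]],
  [[-0.73, -0.7, 0], [0, 0, 0.69]],
  [[-0.73, -0.7, 0], [0, 0, 0.69]],
])

```text
time: 28.13
tcp_pos: [538.2, -127.1, 165.7]
eef_rot: [[-0.058, 0.998, -0.002], [0.998, 0.058, 0.001], [0.001, -0.002, -1.0]]
wrist_force: [-0.6, -0.0, -1.1]
gripper_width: 0.227
grasp_force: 48.9
```

Run:
```python
from h import *
goal(541,-127,35,3.4)
im,d,c=grab("wrist");cv2.imwrite("pics/w9.png",im)
P=cloud("wrist",c,d)
m=(np.hypot(P[...,0]-541,P[...,1]+127)<70)&(P[...,2]>140)&(P[...,2]<215)&(d>0)&(im[...,2]>im[...,0]*1.5)
q=P[m];print(len(q),cv2.minAreaRect(q[:,:2].astype(np.float32)))
```

```text
row [-0.001, 0.012, 0.523] [-0.004, -0.002, -0.003] n>= 3.1 t 28.1333 F [-0.6 -0.  -1.1] tcp [ 538.2 -127.1  165.7] w 0.22679530026127573 g 48.88343296945095
7177 ((544.0711059570312, -124.24761199951172), (76.61756896972656, 66.22087860107422), 40.5146369934082)
```

View pics/w9.png

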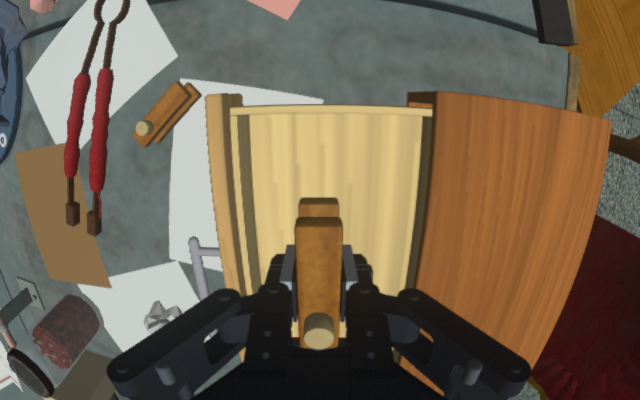

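The clamp is held upright at (320,275) over the drawer's left part. Lowering.

Request:
send_rows([
  [[0, 0.01, 0.08], [0, 0, 0]],
  [[0, 0.01, 0.16], [0, 0, 0]],
  [[0, 0.01, 0.25], [0, 0, 0]],
  [[0, 0.01, 0.34], [0, 0, 0]],
  [[0, 0.01, 0.41], [0, 0, 0]],
  [[0, 0.01, 0.46], [0, 0, 0]],
  [[0, 0.01, 0.48], [0, 0, 0]],
  [[0, 0.01, 0.5], [0, 0, 0]],
  [[0, 0.01, 0.51], [0, 0, 0]],
  [[0, 0.01, 0.51], [0, 0, 0]],
  [[0, 0.01, 0.51], [0, 0, 0]],
])

```text
time: 29.1
tcp_pos: [542.4, -125.9, 39.8]
eef_rot: [[-0.06, 0.998, 0.001], [0.998, 0.06, -0.0], [-0.0, 0.001, -1.0]]
wrist_force: [-0.4, -0.0, -0.6]
gripper_width: 0.225
grasp_force: 48.9
```

Request:
send_rows([
  [[0, 0, 0.006], [0, 0, 0]],
  [[0, 0, 0.012], [0, 0, 0]],
  [[0, 0, 0.018], [0, 0, 0]],
  [[0, 0, 0.018], [0, 0, 0]],
])

```text
time: 29.43
tcp_pos: [542.1, -126.1, 35.1]
eef_rot: [[-0.06, 0.998, 0.001], [0.998, 0.06, -0.0], [-0.0, 0.001, -1.0]]
wrist_force: [1.2, -0.1, 1.6]
gripper_width: 0.227
grasp_force: 49.1
```

Request:
send_rows([
  [[0, 0, 0], [0, 0, 0]],
  [[0, 0, 0], [0, 0, 0]],
  [[0, 0, 0], [0, 0, 0]],
  [[0, 0, 0], [0, 0, 0]],
], gripper=0.55)

```text
time: 29.77
tcp_pos: [541.9, -126.1, 34.8]
eef_rot: [[-0.06, 0.998, -0.0], [0.998, 0.06, 0.0], [0.0, -0.0, -1.0]]
wrist_force: [0.8, -0.5, 0.4]
gripper_width: 0.448
grasp_force: 0.0
```

Request:
send_rows([
  [[0, 0, -0.06], [0, 0, 0]],
  [[0, 0, -0.16], [0, 0, 0]],
  [[0, 0, -0.3], [0, 0, 0]],
  [[0, 0, -0.45], [0, 0, 0]],
  [[0, 0, -0.55], [0, 0, 0]],
  [[0, 0, -0.55], [0, 0, 0]],
])

```text
time: 30.27
tcp_pos: [544.5, -126.6, 177.9]
eef_rot: [[-0.06, 0.998, 0.008], [0.998, 0.06, -0.002], [-0.002, 0.008, -1.0]]
wrist_force: [0.5, 1.2, 0.3]
gripper_width: 0.454
grasp_force: 0.0
```

Run:
```python
from h import *
# handle point = O + (-135) ex ; stand-off 40 mm in front
goal(562.5-175*.998,-236-175*.06,170,3.4)
im,d,c=grab("wrist");P=cloud("wrist",c,d)
m=(np.hypot(P[...,0]-541,P[...,1]+127)<60)&(P[...,2]>40)&(P[...,2]<62)&(d>0)&(im[...,2]>im[...,0]*2)
q=P[m];print(len(q),np.median(q[:,2]),cv2.minAreaRect(q[:,:2].astype(np.float32)))
```

```text
row [-0.441, -0.654, 0.027] [0.016, 0.005, 0.001] n>= 4.7 t 30.2667 F [0.5 1.2 0.3] tcp [ 544.5 -126.6  177.9] w 0.4540034880202164 g 0.0
1417 56.61404585815808 ((542.7385864257812, -127.81503295898438), (18.860380172729492, 69.27711486816406), 3.8351123332977295)
```

Request:
send_rows([
  [[-0.22, -0.33, 0], [0, 0, 0]],
  [[-0.44, -0.65, 0], [0, 0, 0]],
  [[-0.44, -0.65, 0], [0, 0, 0]],
  [[-0.44, -0.65, 0], [0, 0, 0]],
  [[-0.44, -0.65, 0], [0, 0, 0]],
  [[-0.44, -0.65, 0], [0, 0, 0]],
  [[-0.44, -0.65, 0], [0, 0, 0]],
], gripper=1)

```text
time: 30.9
tcp_pos: [384.8, -246.1, 171.6]
eef_rot: [[-0.057, 0.998, -0.001], [0.998, 0.057, 0.001], [0.001, -0.001, -1.0]]
wrist_force: [1.8, -0.5, -0.3]
gripper_width: -0.008
grasp_force: 0.0
```

Run:
```python
from h import *
im,d,c=grab("wrist");cv2.imwrite("pics/w10.png",im);P=cloud("wrist",c,d)
m=(P[...,2]>48)&(P[...,2]<62)&(P[...,0]>400)&(P[...,0]<445)&(abs(P[...,1]+240)<80)&(d>0)
q=P[m];print("handle",len(q),cv2.minAreaRect(q[:,:2].astype(np.float32)),np.percentile(q[:,2],[5,95]))
goal(387,-246,48,3.4)
```

```text
handle 2181 ((433.3795166015625, -243.0758819580078), (26.780338287353516, 139.9506072998047), 1.9447039365768433) [54.31393746 59.2087354 ]
row [-0.002, 0.005, 0.495] [-0.001, -0.002, -0.002] n>= 3.0 t 30.95 F [ 0.2  0.9 -0.2] tcp [ 385.9 -245.7  171.7] w 0.0011382681943783919 g 0.0
```

View pics/w10.png

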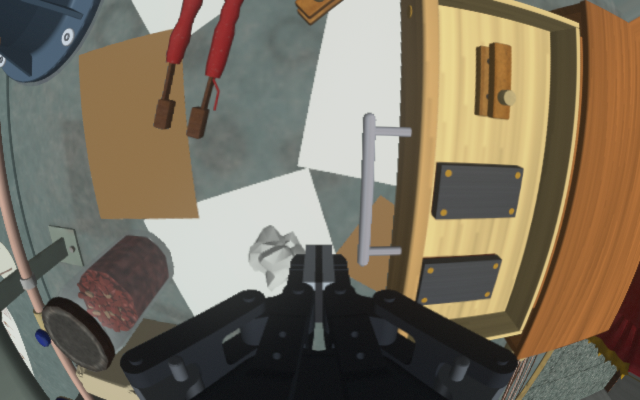

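The drawer holds both pads and the clamp, with the handle bar at (368,190). Lowering in front of the handle.

Request:
send_rows([
  [[0, 0, 0.15], [0, 0, 0]],
  [[0, 0, 0.3], [0, 0, 0]],
  [[0, 0, 0.4], [0, 0, 0]],
  [[0, 0, 0.49], [0, 0, 0]],
  [[0, 0, 0.49], [0, 0, 0]],
  [[0, 0, 0.49], [0, 0, 0]],
])

```text
time: 31.45
tcp_pos: [386.2, -244.4, 48.9]
eef_rot: [[-0.061, 0.998, -0.003], [0.998, 0.062, 0.002], [0.002, -0.002, -1.0]]
wrist_force: [0.5, -0.2, -0.4]
gripper_width: -0.003
grasp_force: 0.0
```

Request:
send_rows([
  [[0, 0.02, 0], [0, 0, 0]],
  [[0, 0.04, 0], [0, 0, 0]],
  [[0, 0.06, 0], [0, 0, 0]],
  [[0, 0.08, 0], [0, 0, 0]],
  [[0, 0.1, 0], [0, 0, 0]],
  [[0, 0.12, 0], [0, 0, 0]],
  [[0, 0.14, 0], [0, 0, 0]],
  [[0, 0.16, 0], [0, 0, 0]],
  [[0, 0.18, 0], [0, 0, 0]],
  [[0, 0.2, 0], [0, 0, 0]],
  [[0, 0.22, 0], [0, 0, 0]],
  [[0, 0.24, 0], [0, 0, 0]],
  [[0, 0.26, 0], [0, 0, 0]],
  [[0, 0.28, 0], [0, 0, 0]],
  [[0, 0.3, 0], [0, 0, 0]],
  [[0, 0.32, 0], [0, 0, 0]],
])

```text
time: 32.78
tcp_pos: [466.6, -240.7, 49.7]
eef_rot: [[-0.06, 0.998, -0.0], [0.998, 0.06, 0.0], [0.0, -0.0, -1.0]]
wrist_force: [-2.0, -1.3, 2.3]
gripper_width: -0.001
grasp_force: 1.5
```

Run:
```python
from h import *
goal(562,-236,48,3.4)
```

```text
row [-0.004, 0.382, 0.007] [-0.0, -0.0, 0.001] n>= 2.3 t 32.7833 F [-2.  -1.3  2.3] tcp [ 466.6 -240.7   49.7] w -0.0014615460298147782 g 1.4657285436987877
```

Request:
send_rows([
  [[0, 0.016, 0], [0, 0, 0]],
  [[0, 0.032, 0], [0, 0, 0]],
  [[0, 0.048, 0], [0, 0, 0]],
  [[0, 0.064, 0], [0, 0, 0]],
  [[0, 0.08, 0], [0, 0, 0]],
  [[0, 0.096, 0], [0, 0, 0]],
  [[0, 0.112, 0], [0, 0, 0]],
  [[0, 0.128, 0], [0, 0, 0]],
  [[0, 0.144, 0], [0, 0, 0]],
  [[0, 0.16, 0], [0, 0, 0]],
  [[0, 0.176, 0], [0, 0, 0]],
  [[0, 0.192, 0], [0, 0, 0]],
  [[0, 0.208, 0], [0, 0, 0]],
  [[0, 0.224, 0], [0, 0, 0]],
  [[0, 0.24, 0], [0, 0, 0]],
  [[0, 0.256, 0], [0, 0, 0]],
  [[0, 0.27, 0], [0, 0, 0]],
])

```text
time: 34.2
tcp_pos: [534.0, -236.7, 49.8]
eef_rot: [[-0.06, 0.998, 0.0], [0.998, 0.06, 0.0], [0.0, 0.0, -1.0]]
wrist_force: [-2.0, -1.0, 1.4]
gripper_width: 0.002
grasp_force: 1.4
```

Run:
```python
from h import *
goal(562,-236,48,3.4)
im,d,c=grab("wrist");P=cloud("wrist",c,d)
# points along tool y just above handle area: front panel top & cabinet
R=Ro.from_euler("z",-3.4,degrees=True).as_matrix();O=np.array([562.5,-236,0]);q=(P-O)@R.T
for n,lo,hi in(("front top",77,86),("cab top",91,100)):
    m=(d>0)&(q[...,2]>lo)&(q[...,2]<hi)&(abs(q[...,1])<190)&(q[...,0]<250)&(q[...,0]>-60);m[:,250:390][230:]=0
    s=q[m];print(n,len(s),np.round(np.percentile(s[:,0],[1,5,50,95,99]),1) if len(s) else "")
```

```text
row [-0.004, 0.112, 0.007] [0.0, -0.0, 0.001] n>= 0.7 t 34.2 F [-2.  -1.   1.4] tcp [ 534.  -236.7   49.8] w 0.0015828637996808603 g 1.404312551021576
front top 10702 [25.7 26.1 31.1 38.5 63.9]
cab top 39365 [-54.8  63.1  93.7 184.5 229.5]
```

Request:
send_rows([
  [[0, 0.008, 0], [0, 0, 0]],
  [[0, 0.016, 0], [0, 0, 0]],
  [[0, 0.024, 0], [0, 0, 0]],
  [[0, 0.032, 0], [0, 0, 0]],
  [[0, 0.04, 0], [0, 0, 0]],
  [[0, 0.048, 0], [0, 0, 0]],
  [[0, 0.056, 0], [0, 0, 0]],
  [[0, 0.064, 0], [0, 0, 0]],
])

```text
time: 34.92
tcp_pos: [549.6, -235.7, 49.8]
eef_rot: [[-0.06, 0.998, -0.0], [0.998, 0.06, 0.0], [0.0, -0.0, -1.0]]
wrist_force: [-2.7, -0.4, 1.0]
gripper_width: 0.002
grasp_force: 1.3
```

Request:
send_rows([
  [[0, 0.006, 0], [0, 0, 0]],
  [[0, 0.012, 0], [0, 0, 0]],
  [[0, 0.018, 0], [0, 0, 0]],
  [[0, 0.024, 0], [0, 0, 0]],
  [[0, 0.03, 0], [0, 0, 0]],
  [[0, 0.036, 0], [0, 0, 0]],
])

```text
time: 35.42
tcp_pos: [558.6, -235.2, 49.8]
eef_rot: [[-0.06, 0.998, -0.0], [0.998, 0.06, 0.0], [0.0, -0.0, -1.0]]
wrist_force: [-2.5, -0.1, 0.5]
gripper_width: 0.001
grasp_force: 1.3
```

Request:
send_rows([
  [[0, 0.004, 0], [0, 0, 0]],
  [[0, 0.008, 0], [0, 0, 0]],
  [[0, 0.012, 0], [0, 0, 0]],
  [[0, 0.016, 0], [0, 0, 0]],
])

```text
time: 35.75
tcp_pos: [562.5, -235.0, 49.8]
eef_rot: [[-0.06, 0.998, -0.0], [0.998, 0.06, 0.0], [0.0, -0.0, -1.0]]
wrist_force: [-2.3, -0.7, 1.0]
gripper_width: -0.003
grasp_force: 1.3
```

Not at the stop yet; continuing in 1 mm steps.

Request:
send_rows([
  [[0, 0.004, 0], [0, 0, 0]],
  [[0, 0.008, 0], [0, 0, 0]],
  [[0, 0.012, 0], [0, 0, 0]],
  [[0, 0.016, 0], [0, 0, 0]],
  [[0, 0.02, 0], [0, 0, 0]],
])

```text
time: 36.17
tcp_pos: [567.6, -234.6, 49.8]
eef_rot: [[-0.06, 0.998, -0.0], [0.998, 0.06, 0.0], [0.0, -0.0, -1.0]]
wrist_force: [-2.2, -0.9, 0.5]
gripper_width: 0.0
grasp_force: 1.3
```

Request:
send_rows([
  [[0, 0.004, 0], [0, 0, 0]],
  [[0, 0.008, 0], [0, 0, 0]],
  [[0, 0.012, 0], [0, 0, 0]],
  [[0, 0.016, 0], [0, 0, 0]],
])

```text
time: 36.5
tcp_pos: [568.7, -234.5, 49.6]
eef_rot: [[-0.059, 0.998, -0.005], [0.998, 0.059, -0.0], [0.0, -0.005, -1.0]]
wrist_force: [-17.2, -2.5, 9.9]
gripper_width: 0.001
grasp_force: 8.6
```

Force rises to 17 N, so it is probably the stop. Backing off and checking.

Request:
send_rows([
  [[0, -0.01, 0], [0, 0, 0]],
  [[0, -0.04, 0], [0, 0, 0]],
  [[0, -0.1, 0], [0, 0, 0]],
  [[0, -0.2, 0], [0, 0, 0]],
  [[0, -0.3, -0.2], [0, 0, 0]],
  [[0, -0.4, -0.4], [0, 0, 0]],
  [[0, -0.4, -0.5], [0, 0, 0]],
  [[0, -0.4, -0.5], [0, 0, 0]],
  [[0, -0.4, -0.5], [0, 0, 0]],
])

```text
time: 37.25
tcp_pos: [473.0, -241.4, 178.8]
eef_rot: [[-0.06, 0.998, 0.007], [0.998, 0.06, -0.003], [-0.003, 0.007, -1.0]]
wrist_force: [0.6, -0.4, -0.4]
gripper_width: -0.001
grasp_force: 0.0
```

Run:
```python
from h import *
goal(465,-240,170,3.4)
im,d,c=grab("wrist");P=cloud("wrist",c,d)
R=Ro.from_euler("z",-3.4,degrees=True).as_matrix();O=np.array([562.5,-236,0]);q=(P-O)@R.T
for n,lo,hi in(("front top",77,86),("cab top",91,100),("handle",48,62)):
    m=(d>0)&(q[...,2]>lo)&(q[...,2]<hi)&(abs(q[...,1])<160)&(q[...,0]<250)&(q[...,0]>0);m[240:]=0
    s=q[m];print(n,len(s),np.round(np.percentile(s[:,0],[1,5,50,95,99]),1) if len(s) else "")
a,_,_=grab("scene");cv2.imwrite("pics/end.png",np.hstack([a[80:380,180:500],im[0:300,240:560]]))
```

```text
row [0.008, -0.032, 0.035] [0.014, 0.007, 0.0] n>= 0.3 t 37.25 F [ 0.6 -0.4 -0.4] tcp [ 473.  -241.4  178.8] w -0.0007245985623365339 g 0.0
front top 1944 [59.4 59.8 62.1 66.  66.6]
cab top 25074 [ 63.3  66.5 130.8 233.8 246.7]
handle 3255 [19.6 20.2 52.4 61.  61.3]
```

View pics/end.png

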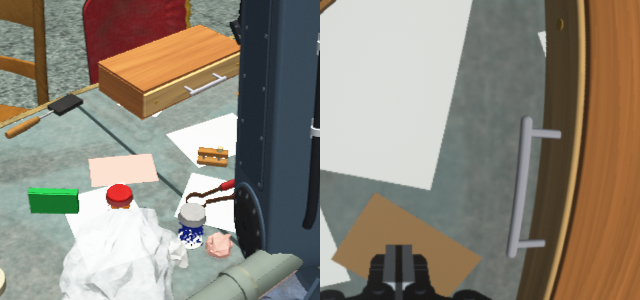

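The front panel is flush with the cabinet, and the jar (120,195) and green block are untouched. The arm is clear.

```bash
python3 -c "
from workcell import ctrl
print(ctrl.close_job())"
```

```text
the job is handed in; nothing more can be done
None
```

I tipped both pads onto their felt (only two were there), laid them flat side by side in the drawer with the clamp, pushed the drawer gently to its stop without touching the orange frit jar, and handed the job in.

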